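# Press the bushings home on the gripper line

## Robot

A 7-joint arm with a two-finger parallel gripper is mounted at the origin on the work surface. World frame = base frame: x ahead of the robot, y to its left, z up, the work surface at z = 0. Lengths are in m, angles in rad, forces in N, time in s.
With the tool pointing down it reaches from about 0.4 to 0.875 m from the base axis. Payload 19.3 kg.
Tool frame: the origin (TCP) lies at the very end of the fingers, on their centre line; the grasp point (between the pads) lies 19 mm behind it; z points along the fingers, y is the direction in which the jaws open and shut (so a half turn about z gives the same grasp; the last joint's range is limited). The gripper opens to 85 mm and grips with 20 to 120 N. Pads are 22 mm wide; open, the fingers measure 114 mm over their backs; the gripper's body (76 mm by 85 mm) begins 54 mm behind the grasp point. The pads swing forward as they close: fully open they stand 13 mm farther back than shut.
Start: joints at [1.277, 0.521, -0.036, 1.599, 0.021, 1.021, -0.113], TCP at [0.139, -0.609, 0.231] pointing down, gripper open.
Joint ranges: [-2.91, 2.91], [-0.3, 2.13], [-1.5, 1.42], [0.17, 2.43], [-1.26, 4.41], [0.16, 1.93], [-2.52, 2.52]. Speed limits (rad/s): [1.89, 1.89, 2.39, 2.39, 3.01, 3.01, 3.01].

## Interface

Orientations are given as [roll, pitch, yaw] about the fixed x, y, z axes, in that order (R = Rz(yaw) Ry(pitch) Rx(roll)).
In Python, from workcell import bot gives the robot as it stands. The module is installed in compiled form; this text tells all that it offers.
- The arm moves only by the shell command python3 -m inch 'ROWS' [FORCE]. ROWS is JSON, a list of rows, each an object of numbers: "dx", "dy", "dz": the shift along the tool's x, y, z in mm; "rx", "ry", "rz": the turn, a rotation vector about the tool's x, y, z in rad; "hand": the closure, from -1 (fully open) to 1 (shut), so that 0 is half open. In form: [{"dx": .., "dy": .., "dz": .., "rx": .., "ry": .., "rz": .., "hand": ..}, ...]. A call has 1 to 10 rows; each row shifts and turns the commanded pose from where the row before left it, along the tool's axes as they then stand; what a row does not reach is not made up. A row lasts 1/10 s, in which the tool goes at most 50 mm and 8.59 degrees, less where a joint would pass 70% of its speed; a pose out of reach is approached as far as the arm can. A call with a gripper value outside its range is refused whole. The fingers move at their own pace and stop on an object; FORCE is the grip in N (left out, the last holds). Time passes only in rows, so rows that do not move let the fingers close. It gives the time, the measured TCP pose, the force and the opening at its end, in the units of the state.
- bot.observe(): the state, without advancing time (a new reading comes with each control period).
- bot.grab_frame(name): name is "side" or "top" or "wrist"; returns (picture, depth): 420x560x3 uint8, red, green, blue; 420x560 float32, m along the optical axis (not along the pixel's ray), 0 where there is no reading.
- bot.get_calibration(name): a dict with "vertical_fov" (degrees; the focal length in pixels is half the picture's height over the tangent of half this angle, whatever the lens; pixels are square), "cx", "cy" (the principal point, pixels), "k1" (the pictures are not rectified: a ray, as slopes to the right and down, at radius r is drawn at 1 + k1 r^2 times it, then the intrinsics apply), "origin" and "orientation" of the camera in the world. Camera axes: x right, y down, z forward; pixel columns grow to the right and rows downward; lengths in m; the calibration is good to about 2 mm. A picture is of the moment at which its call begins: read the wrist's pose just before it. get_calibration takes no time and is no camera call; for the wrist camera it gives the pose at the moment of the call.
- bot.job_done(): hands the job in, once; it reports no verdict.
Trained networks look in the newest picture that a camera, given by its name, has taken for a name from the list of things; names that differ only in an ending like _2 or _b are one class to them, and where a whole thing is asked for, a point or a joint stands for the part that bears it (a point fixed in the world has none). Each returns a list of dicts, best first, with "score" (0 to 1); they miss things now and then, are a little off and sometimes report something else, mostly with a low value. They report only what shows in the picture. A call takes as long as a camera call.
- bot.trace(camera, target): "region" (420x560 bool, what is visible of it) and "box" ([left, top, right, bottom] in pixels, round what is visible of it).
- bot.tip_of(camera, target): "centre" ([row, column] in pixels: a listed point, or the origin of a listed thing).
The state is a dict: "clock": time; "qpos": joint angles; "qd": joint speeds; "joint_efforts": joint torques, N m; "position": TCP position; "tool_rot": TCP orientation; "force": force on the tool from outside, world axes, zero at the start; "moment": the same for the moment, N m; "grip_width": finger opening in m.
Only numpy, scipy, OpenCV 4.12 (cv2) and the standard library are available. Lean on these libraries where they do the work, as an engineer would, in place of code of your own. Each camera call takes 0.05 s, during which the arm holds its last target.

## Task

With the tall steel drift standing on the rubber pad, press the bronze bushing fully home in the worm gear in the vise and in every loose part on the bench (jaw liner, rod eye, bracket: whichever are there), easing off as soon as the force rises at the shoulder, never pushing the bushings with the fingers and never letting the drift fall over. When all are home, stand the drift upright back on its pad and lay every loose part flat, bushing upwards, in the grey tray; finally press the button on the counter box fully down and let it up. Leave the other things on the bench where they are.

Things in the scene. Friction and masses are not known exactly. Their poses are not given: they have to be found in the camera images.
- drift: polished steel press drift, tall and top-heavy, 165 mm, 0.55 kg: round flat foot 32 mm across, 12 mm high (it pushes the bushing flange), slim shank 20 mm across, square head 38 x 38 mm from 115 to 165 mm up. Origin: centre of the foot's underside; z up along the drift, x and y square to the head's faces. Starts on the pad; tips over at about 8 degrees if not held
- pad: round black rubber pad fixed to the bench, 90 mm across, 8 mm thick; origin at the centre of its underside on the bench
- gear: bronze worm gear, 80 mm across, always there, fixed flat in the vise, axis upright; origin at the centre of its underside, 68 mm above the bench; its bushing seats on the face 32 mm above the origin. The fixed cast iron vise is 200 (x) x 110 mm, jaw tops 88 mm high, with a screw handle 38 mm high to 130 mm along -x of the gear
- gear_bush (a joint): in the gear, on its axis: bronze flanged bushing, flange 36 mm across, 4 mm thick, shank 24 mm. Value in m: 0 to 0.003 at the start (standing proud), 0.014 fully home (flange hard against the face). A stiff press fit: slides straight down under about 8 to 10 N and stays where it is left; at the shoulder the force rises sharply
- gear_bush_top (a point): centre of the top of that bushing's flange (moves down with it; z axis up)
- liner: white acetal jaw liner, plain oblong block 96 (x) x 50 (y) x 28 (z) mm with small ribs, 2.5 mm high, across the top near both ends; origin at the centre of the underside, below the bore; may be absent. About 0.25 kg
- liner_bush (a joint): in the liner, above its origin: bronze flanged bushing, flange 36 mm across, 4 mm thick, shank 24 mm. Value in m: 0 to 0.003 at the start (standing proud), 0.014 fully home (flange hard against the face). A stiff press fit: slides straight down under about 8 to 10 N and stays where it is left; at the shoulder the force rises sharply
- liner_bush_top (a point): centre of the top of that bushing's flange (moves down with it; z axis up)
- rod_eye: polished steel cylinder rod eye lying flat: round eye 52 mm across, 28 mm high, with a shank about 30 then 26 mm wide out to 67 mm along +x; origin at the centre of the eye's underside, below the bore; may be absent. About 0.4 kg
- rod_eye_bush (a joint): in the rod eye, above its origin: bronze flanged bushing, flange 36 mm across, 4 mm thick, shank 24 mm. Value in m: 0 to 0.003 at the start (standing proud), 0.014 fully home (flange hard against the face). A stiff press fit: slides straight down under about 8 to 10 N and stays where it is left; at the shoulder the force rises sharply
- rod_eye_bush_top (a point): centre of the top of that bushing's flange (moves down with it; z axis up)
- bracket: red anodised L bracket: base from -40 to +40 mm in x, 50 mm wide (y), 26 mm high, and at its -x end an upright 10 mm thick plate (x -50 to -40 mm), 50 mm wide, 56 mm high; origin under the bore, on the underside; may be absent. About 0.3 kg
- bracket_bush (a joint): in the bracket's base, above its origin: bronze flanged bushing, flange 36 mm across, 4 mm thick, shank 24 mm. Value in m: 0 to 0.003 at the start (standing proud), 0.014 fully home (flange hard against the face). A stiff press fit: slides straight down under about 8 to 10 N and stays where it is left; at the shoulder the force rises sharply
- bracket_bush_top (a point): centre of the top of that bushing's flange (moves down with it; z axis up)
- tray_in (a point): centre of the inner floor of the fixed grey outfeed tray: inside 165 mm (x) by 285 mm (y), floor about 5 mm above the bench, walls 5 mm thick and 25 mm high from the bench; z up. There is room for three parts side by side along y, each with its length along x
- button (a joint): round black push button, 34 mm across, on top of the small grey counter box (90 x 80 x 45 mm, fixed); value in m, 0 released, 0.006 fully down; spring, about 5 N fully down, pressed downwards
- button_top (a point): centre of the top of the button cap
- spacer: bystander: aluminium ring 36 mm across, 26 mm high; origin centre of underside
- wrench: bystander: wrench 160 mm long, lying
- jar: bystander: jar 64 mm across, 70 mm high
- driver: bystander: screwdriver 180 mm long, lying
- flask: bystander: white bottle 44 mm across, 110 mm high

How it is judged:
On the way, in this order (a step that is already met when the one before it is completed fails the run):
1. the bushings in the gear and in every loose part are fully home (within 1.8 mm) (value of joint each of gear_bush, liner_bush, rod_eye_bush, bracket_bush above 0.0122 m), for 0.2 s.
2. the drift stands upright and released on its pad (horizontal distance between drift and pad below 0.032 m and z of drift in the frame of pad between 0.004 and 0.013 m and angle between drift's own z axis and vertical below 0.06 rad and contact force between the fingers and drift below 0.5 N), for 0.2 s.
3. with all parts flat in the tray and the drift on its pad, the button is pressed fully down (over 5 mm) (all of step 2 and x of liner in the frame of tray_in between -0.085 and 0.085 m and y of liner in the frame of tray_in between -0.145 and 0.145 m and z of each of liner, rod_eye, bracket in the frame of tray_in below 0.006 m and angle between each of liner, rod_eye, bracket's own z axis and vertical below 0.1 rad and contact force between the fingers and liner below 0.5 N and x of rod_eye in the frame of tray_in between -0.085 and 0.085 m and y of rod_eye in the frame of tray_in between -0.145 and 0.145 m and contact force between the fingers and rod_eye below 0.5 N and x of bracket in the frame of tray_in between -0.085 and 0.085 m and y of bracket in the frame of tray_in between -0.145 and 0.145 m and contact force between the fingers and bracket below 0.5 N and value of joint button above 0.005 m).
At the end, for the whole second after the job is handed in: every bushing present is within 1.8 mm of home; the drift stands upright (within 3.4 degrees), released, on its pad (within 32 mm of the centre); every loose part present lies flat, bushing up, on the tray floor (within 6 mm), at rest and released; the button is up again (under 2 mm) (all of step 1 and all of step 2 and x of liner in the frame of tray_in between -0.085 and 0.085 m and y of liner in the frame of tray_in between -0.145 and 0.145 m and z of each of liner, rod_eye, bracket in the frame of tray_in below 0.006 m and angle between each of liner, rod_eye, bracket's own z axis and vertical below 0.1 rad and contact force between the fingers and liner below 0.5 N and x of rod_eye in the frame of tray_in between -0.085 and 0.085 m and y of rod_eye in the frame of tray_in between -0.145 and 0.145 m and contact force between the fingers and rod_eye below 0.5 N and x of bracket in the frame of tray_in between -0.085 and 0.085 m and y of bracket in the frame of tray_in between -0.145 and 0.145 m and contact force between the fingers and bracket below 0.5 N and linear speed of each of liner, rod_eye, bracket, drift below 0.02 m/s and value of joint button below 0.002 m); the robot touches nothing.
It fails at once if the drift tips over (angle between drift's own z axis and vertical above 0.5 rad).
It fails at once if the drift is driven on hard after the shoulder is reached (over 50 N on a part) (contact force between drift and gear above 50 N or contact force between drift and liner above 50 N or contact force between drift and rod_eye above 50 N or contact force between drift and bracket above 50 N).
It fails at once if a bushing is pushed with the fingers instead of the drift ((contact force between the fingers and gear above 1 N and velocity of joint gear_bush above 0.004 m/s) or (contact force between the fingers and liner above 1 N and velocity of joint liner_bush above 0.004 m/s) or (contact force between the fingers and rod_eye above 1 N and velocity of joint rod_eye_bush above 0.004 m/s) or (contact force between the fingers and bracket above 1 N and velocity of joint bracket_bush above 0.004 m/s)).
It fails at once if a bystander is shoved more than 50 mm (distance of any of spacer, wrench, jar, driver, flask from where it was at the start of the episode above 0.05 m).
Of liner, rod_eye, bracket only 2 to 3 are there at a start; the rules pass over those that are not, and their reading is None.
At some moment in a run one of liner, rod_eye, bracket may be knocked a few centimetres aside while the robot is not near it.
It also fails if it takes over 210 s, if anything falls off the work surface, if the arm or the gripper's body presses on something with over 40 N, if the wrist force passes 120 N, or if a joint passes its speed limit or range.

## Working session

There is one attempt and no reset: what is moved stays moved. The work goes in short steps, Python scripts to look and compute and a shell command to move; the robot and the scene stay as the last step left them, time stands still between calls to the robot, and variables do not carry over. Pictures are saved under pics/ and viewed, and the job is handed in when it is done.

```bash
mkdir -p pics
cat > h.py <<'E'
import numpy as np, cv2
from workcell import bot
from scipy.spatial.transform import Rotation as R
def K(c):
    f=210/np.tan(np.radians(c["vertical_fov"])/2); return f
def cal(n):
    c=bot.get_calibration(n); o=np.array(c["orientation"],float)
    Rm=o if o.shape==(3,3) else R.from_euler('xyz',o).as_matrix()
    return c,Rm,np.array(c["origin"],float)
def rays(c,rc):
    rc=np.atleast_2d(np.array(rc,float)); f=K(c)
    d=np.stack([(rc[:,1]-c["cx"])/f,(rc[:,0]-c["cy"])/f],1); u=d.copy()
    for _ in range(20): u=d/(1+c["k1"]*(u**2).sum(1,keepdims=True))
    return np.c_[u,np.ones(len(u))]
def at_z(cc,rc,z):
    c,Rm,o=cc; w=rays(c,rc)@Rm.T; t=(z-o[2])/w[:,2]; return o+w*t[:,None]
def cloud(cc,depth):
    c,Rm,o=cc; rr,qq=np.mgrid[0:420,0:560]
    r=rays(c,np.c_[rr.ravel(),qq.ravel()])*depth.reshape(-1,1)
    return (r@Rm.T+o).reshape(420,560,3)
def proj(cc,P):
    c,Rm,o=cc; p=(np.atleast_2d(P)-o)@Rm; u=p[:,:2]/p[:,2:]; u=u*(1+c["k1"]*(u**2).sum(1,keepdims=True))
    f=K(c); return np.c_[u[:,1]*f+c["cy"],u[:,0]*f+c["cx"]]
def snap(n,fn=None):
    cc=cal(n); im,d=bot.grab_frame(n)
    if fn: cv2.imwrite('pics/'+fn,im[:,:,::-1])
    return cc,im,d
E
python3 - <<'E'
from h import *
np.set_printoptions(precision=3,suppress=True)
s=bot.observe(); print(s)
for n in("side","top","wrist"):
    cc,im,d=snap(n,n+'0.png'); print(cc[0])
E
```

```text
{'clock': 0.0, 'qpos': array([ 1.277,  0.522, -0.036,  1.6  ,  0.021,  1.021, -0.113]), 'qd': array([-0.   , -0.001,  0.   , -0.001,  0.001,  0.001, -0.001]), 'joint_efforts': array([  0.003, -92.712,   1.982, -36.993,   0.018,   0.008,   0.   ]), 'position': array([ 0.139, -0.609,  0.231]), 'tool_rot': array([-3.14 ,  0.   ,  0.224]), 'force': array([-0.178,  0.026,  0.349]), 'moment': array([-0.006, -0.064,  0.017]), 'grip_width': 0.08585332916573922}
{'vertical_fov': 53.64225984445984, 'cx': 281.0861483832502, 'cy': 211.20105772029981, 'k1': -0.02258621454374375, 'origin': array([ 0.322, -0.547,  0.793]), 'orientation': array([-2.41 , -0.017, -0.495])}
{'vertical_fov': 47.18519823393255, 'cx': 285.12516492023013, 'cy': 204.9545279730579, 'k1': -0.0801085475636872, 'origin': array([ 0.56 , -0.009,  1.441]), 'orientation': array([-3.1  ,  0.016, -1.577])}
{'vertical_fov': 67.99433425238928, 'cx': 282.170016551404, 'cy': 212.36877422784465, 'k1': -0.07102776728398645, 'origin': array([ 0.203, -0.595,  0.373]), 'orientation': array([ 2.875,  0.001, -1.349])}
```

View pics/top0.png

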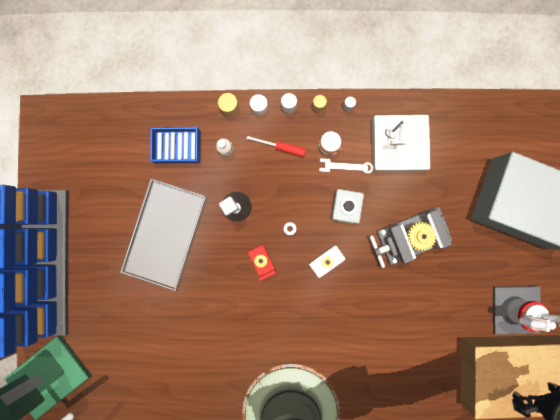

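View pics/side0.png

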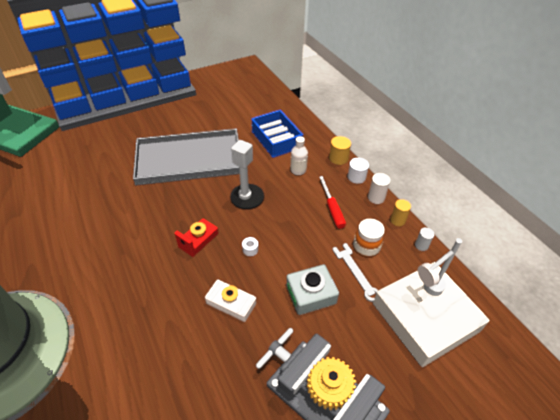

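View pics/wrist0.png

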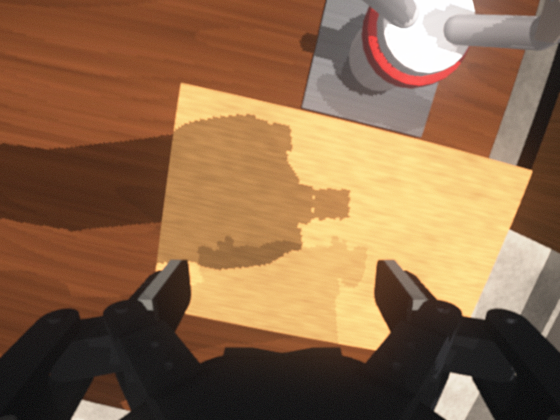

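Run:
```python
from h import *
np.set_printoptions(precision=3,suppress=True)
cc=cal("top")
for n,z in [("drift",.008),("pad",.0),("gear",.068),("gear_bush_top",.112),("liner",0),("liner_bush_top",.04),("rod_eye",0),("rod_eye_bush_top",.04),("bracket",0),("bracket_bush_top",.04),("tray_in",.005),("button_top",.06),("spacer",0),("wrench",0),("jar",0),("driver",0),("flask",0)]:
    for cam in("top","side"):
        r=bot.tip_of(cam,n)
        for a in r[:2]:
            print(n,cam,round(a["score"],2),np.round(a["centre"]),at_z(cal(cam),[a["centre"]],z)[0])
```

```text
drift top 0.67 [209. 235.] [0.608 0.164 0.008]
drift side 0.76 [198. 243.] [0.602 0.155 0.008]
drift side 0.68 [199. 246.] [0.608 0.146 0.008]
pad top 0.69 [210. 235.] [0.606 0.165 0.   ]
pad side 0.77 [198. 245.] [0.61  0.156 0.   ]
pad side 0.34 [202. 333.] [0.809 0.037 0.   ]
gear top 0.6 [234. 420.] [ 0.531 -0.373  0.068]
gear side 0.62 [385. 330.] [ 0.526 -0.37   0.068]
gear side 0.33 [238. 202.] [0.449 0.03  0.068]
gear_bush_top top 0.43 [235. 425.] [ 0.529 -0.375  0.112]
gear_bush_top top 0.26 [208. 236.] [0.608 0.149 0.112]
gear_bush_top side 0.62 [376. 334.] [ 0.527 -0.372  0.112]
liner top 0.97 [261. 326.] [ 0.451 -0.109  0.   ]
liner top 0.6 [205. 351.] [ 0.617 -0.183  0.   ]
liner side 0.8 [302. 229.] [ 0.448 -0.106  0.   ]
liner_bush_top top 0.65 [262. 329.] [ 0.453 -0.114  0.04 ]
liner_bush_top top 0.29 [168. 346.] [ 0.726 -0.165  0.04 ]
liner_bush_top side 0.76 [291. 225.] [ 0.446 -0.1    0.04 ]
rod_eye_bush_top top 0.34 [228. 288.] [0.55  0.004 0.04 ]
rod_eye_bush_top side 0.28 [203. 328.] [0.772 0.013 0.04 ]
bracket top 0.68 [261. 262.] [0.452 0.084 0.   ]
bracket si
[... 218 characters left out ...]
bush_top side 0.51 [228. 194.] [0.447 0.089 0.04 ]
tray_in top 0.95 [233. 164.] [0.539 0.38  0.005]
tray_in side 0.63 [159. 189.] [0.531 0.366 0.005]
button_top top 0.5 [205. 349.] [ 0.615 -0.171  0.06 ]
button_top side 0.45 [277. 313.] [ 0.618 -0.165  0.06 ]
spacer top 0.39 [228. 292.] [ 0.551 -0.006  0.   ]
spacer side 0.53 [250. 250.] [ 0.548 -0.001  0.   ]
wrench top 0.91 [169. 344.] [ 0.726 -0.166  0.   ]
jar top 0.89 [148. 329.] [ 0.79 -0.12  0.  ]
jar side 0.8 [244. 366.] [ 0.804 -0.115  0.   ]
jar side 0.29 [303. 232.] [ 0.454 -0.11   0.   ]
driver top 0.68 [142. 273.] [0.811 0.048 0.   ]
flask top 0.47 [151. 226.] [0.784 0.191 0.   ]
flask side 0.8 [168. 300.] [ 0.797  0.193 -0.   ]
```

```bash
cat > go.py <<'E'
import sys
from h import *
np.set_printoptions(precision=4,suppress=True)
# go.py x y z yaw : total move in tool axes (translation first, at current orientation) then residual rotvec
def go(x,y,z,yaw,pr=True):
    s=bot.observe(); p=np.array(s["position"]); Rt=R.from_euler('xyz',s["tool_rot"])
    d=Rt.inv().apply(np.array([x,y,z])-p)*1000
    Rg=R.from_euler('xyz',[np.pi,0,yaw]); rv=(Rt.inv()*Rg).as_rotvec()
    print("t",s["clock"],"pos",p,"rot",s["tool_rot"],"F",s["force"],"w",round(s["grip_width"],4))
    print("dxyz mm",d.round(1),"rv",rv.round(3), "q",s["qpos"].round(2))
if __name__=="__main__": go(*map(float,sys.argv[1:5]))
E
python3 go.py 0.45 -0.38 0.35 0.224
python3 - <<'E'
from h import *
np.set_printoptions(precision=3,suppress=True)
cc=cal("wrist"); s=bot.observe(); Rt=R.from_euler('xyz',s["tool_rot"])
print("cam in tool",Rt.inv().apply(cc[2]-s["position"]),"axis",Rt.inv().apply(cc[1][:,2]),"right",Rt.inv().apply(cc[1][:,0]))
# top-view clouds
cc,im,d=snap("top"); P=cloud(cc,d)
for n in("gear","liner","bracket","drift","tray_in","button","pad"):
    for a in bot.trace("top",n)[:1]:
        m=a["region"]; q=P[m]; q=q[(d[m]>0)]
        print(n,round(a["score"],2),a["box"],len(q),np.percentile(q,[2,50,98],axis=0).ravel())
        (cx,cy),(w,h),ang=cv2.minAreaRect(q[q[:,2]>np.percentile(q[:,2],30)][:,:2].astype(np.float32)*1000); print("   rect",cx,cy,w,h,ang)
cv2.imwrite('pics/topz.png',cv2.resize(im[110:310,100:480,::-1],(800,421),interpolation=2))
E
```

```text
t 1.85 pos [ 0.1386 -0.6094  0.2313] rot [3.1416 0.     0.2237] F [0.0531 0.3454 0.3324] w 0.0856
dxyz mm [ 354.5 -154.6 -118.7] rv [ 0.  0. -0.] q [ 1.28  0.52 -0.04  1.6   0.02  1.02 -0.11]
cam in tool [ 0.066  0.    -0.142] axis [-0.263 -0.001  0.965] right [-0.001  1.     0.   ]
gear 0.74 [408.4, 221.9, 439.3, 250.8] 633 [ 0.493 -0.403  0.072  0.529 -0.364  0.099  0.563 -0.334  0.119]
   rect 527.7349243164062 -370.3063049316406 69.27611541748047 74.06648254394531 44.92546844482422
liner 0.75 [312.7, 243.1, 341.7, 277.9] 638 [ 0.416 -0.155 -0.003  0.456 -0.11   0.029  0.496 -0.065  0.048]
   rect 453.4066467285156 -109.64338684082031 49.91381072998047 95.00921630859375 34.87049102783203
bracket 0.73 [250.3, 247.6, 272.5, 279.2] 487 [0.413 0.05  0.021 0.453 0.081 0.028 0.493 0.114 0.059]
   rect 453.1494445800781 81.87591552734375 85.4723129272461 48.05838394165039 24.47511863708496
drift 0.77 [218.4, 197.5, 239.7, 215.1] 267 [0.593 0.14  0.014 0.614 0.159 0.172 0.635 0.184 0.177]
   rect 613.6740112304688 162.3094482421875 37.881256103515625 37.49092102050781 30.86387062072754
tray_in 0.63 [119.8, 180.5, 208.6, 288.6] 5766 [ 0.391  0.273 -0.001  0.535  0.381  0.006  0.677  0.486  0.027]
   rect 535.2798461914062 380.84747314453125 182.28793334960938 296.8138122558594 71.6359634399414
button 0.48 [344.4, 198.7, 356.9, 210.7] 94 [ 0.601 -0.184  0.061  0.616 -0.17   0.067  0.63  -0.156  0.073]
   rect 615.8374633789062 -170.18649291992188 28.327295303344727 28.65839195251465 43.56398391723633
pad 0.58 [227.5, 191.9, 248.8, 221.8] 423 [0.577 0.118 0.002 0.62  0.145 0.008 0.66  0.185 0.014]
   rect 619.0348510742188 151.28781127929688 86.980712890625 72.02803802490234 0.15861955285072327
```

View pics/topz.png

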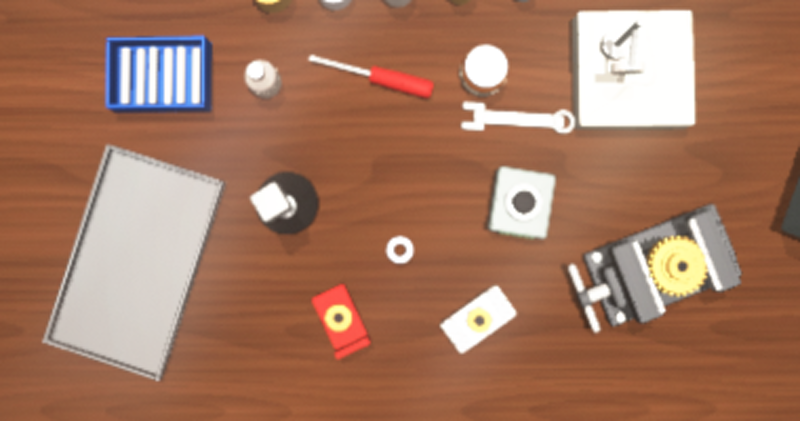

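```bash
python3 go.py 0.53 -0.37 0.33 0.224
```

```text
t 2.25 pos [ 0.1387 -0.6094  0.2313] rot [-3.1415 -0.      0.2237] F [ 0.4612  0.4025 -0.3316] w 0.0856
dxyz mm [ 434.7 -146.6  -98.7] rv [-0. -0. -0.] q [ 1.28  0.52 -0.04  1.6   0.02  1.02 -0.11]
```

```bash
python3 -m inch '[{"dz":-33},{"dz":-33},{"dz":-33},{"dx":40,"dy":-13},{"dx":40,"dy":-13},{"dx":40,"dy":-13},{"dx":40,"dy":-13},{"dx":40,"dy":-13},{"dx":40,"dy":-13},{"dx":40,"dy":-13}]' 60; python3 -m inch '[{"dx":39,"dy":-14},{"dx":39,"dy":-14},{"dx":39,"dy":-14},{"dx":39,"dy":-14},{"rz":0},{"rz":0}]'; python3 go.py 0.53 -0.37 0.33 0.224
python3 - <<'E'
from h import *
np.set_printoptions(precision=4,suppress=True)
cc,im,d=snap("wrist","w1.png"); P=cloud(cc,d)
for a in bot.tip_of("wrist","gear_bush_top")[:2]: print(a, at_z(cc,[a["centre"]],.115))
a=bot.trace("wrist","gear_bush")[:1]
g=P[(d>0)&(P[...,2]>.105)&(P[...,2]<.135)&(abs(P[...,0]-.53)<.06)&(abs(P[...,1]+.37)<.06)]; print(len(g),np.median(g,axis=0),np.percentile(g,[1,99],axis=0))
E
```

```text
t 2.25 pos [ 0.1387 -0.6094  0.2313] rot [-3.1415 -0.      0.2237] F [ 0.4612  0.4025 -0.3316] w 0.0856
dxyz mm [ 434.7 -146.6  -98.7] rv [-0. -0. -0.] q [ 1.28  0.52 -0.04  1.6   0.02  1.02 -0.11]schema error: expected keys dx, dy, dz, rx, ry, rz, hand
schema error: expected keys dx, dy, dz, rx, ry, rz, hand
  return _methods._mean(a, axis=axis, dtype=dtype,
  ret = um.true_divide(
Traceback (most recent call last):
IndexError: index -1 is out of bounds for axis 0 with size 0
```

View pics/w1.png

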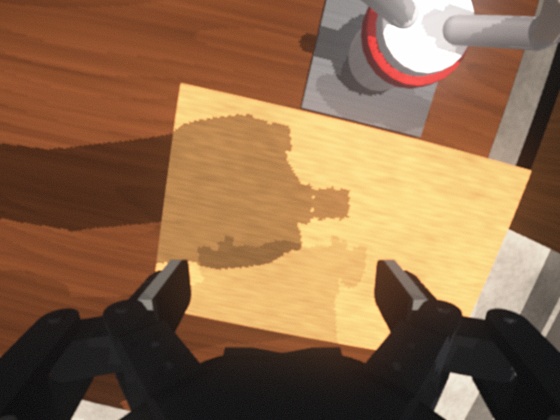

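```bash
python3 -m inch '[{"dx":0,"dy":0,"dz":-33,"rx":0,"ry":0,"rz":0,"hand":-1},{"dx":0,"dy":0,"dz":-33,"rx":0,"ry":0,"rz":0,"hand":-1},{"dx":0,"dy":0,"dz":-33,"rx":0,"ry":0,"rz":0,"hand":-1},{"dx":40,"dy":-13,"dz":0,"rx":0,"ry":0,"rz":0,"hand":-1},{"dx":40,"dy":-13,"dz":0,"rx":0,"ry":0,"rz":0,"hand":-1},{"dx":40,"dy":-13,"dz":0,"rx":0,"ry":0,"rz":0,"hand":-1},{"dx":40,"dy":-13,"dz":0,"rx":0,"ry":0,"rz":0,"hand":-1},{"dx":40,"dy":-13,"dz":0,"rx":0,"ry":0,"rz":0,"hand":-1},{"dx":40,"dy":-13,"dz":0,"rx":0,"ry":0,"rz":0,"hand":-1},{"dx":40,"dy":-13,"dz":0,"rx":0,"ry":0,"rz":0,"hand":-1}]' 60; python3 -m inch '[{"dx":39,"dy":-14,"dz":0,"rx":0,"ry":0,"rz":0,"hand":-1},{"dx":39,"dy":-14,"dz":0,"rx":0,"ry":0,"rz":0,"hand":-1},{"dx":39,"dy":-14,"dz":0,"rx":0,"ry":0,"rz":0,"hand":-1},{"dx":39,"dy":-14,"dz":0,"rx":0,"ry":0,"rz":0,"hand":-1},{"dx":0,"dy":0,"dz":0,"rx":0,"ry":0,"rz":0,"hand":-1},{"dx":0,"dy":0,"dz":0,"rx":0,"ry":0,"rz":0,"hand":-1}]'; python3 go.py 0.53 -0.37 0.33 0.224
python3 - <<'E'
from h import *
np.set_printoptions(precision=4,suppress=True)
cc,im,d=snap("wrist","w2.png"); P=cloud(cc,d)
for a in bot.tip_of("wrist","gear_bush_top")[:2]: print(a, at_z(cc,[a["centre"]],.115))
g=P[(d>0)&(P[...,2]>.108)&(P[...,2]<.135)&(abs(P[...,0]-.53)<.06)&(abs(P[...,1]+.37)<.06)]; print(len(g),np.median(g,axis=0) if len(g) else 0,np.percentile(g,[1,99],axis=0) if len(g) else 0)
E
```

```text
clock: 3.4
position: [0.3928, -0.4575, 0.3304]
tool_rot: [3.141, -0.0, 0.224]
force: [0.3, -1.2, 0.3]
grip_width: 0.0853
clock: 4.0
position: [0.5317, -0.3687, 0.3299]
tool_rot: [-3.141, 0.0, 0.225]
force: [-1.1, -0.5, 0.1]
grip_width: 0.0854
t 4.0 pos [ 0.5317 -0.3687  0.3299] rot [-3.1412  0.0004  0.2254] F [-1.0872 -0.469   0.0803] w 0.0854
dxyz mm [-2.   0.9 -0.1] rv [-0.     0.     0.001] q [ 0.62  0.48 -0.16  1.4   0.08  1.26 -0.89]
{'centre': [189.8, 278.0], 'score': 0.96} [[ 0.5264 -0.365   0.115 ]]
714 [ 0.526  -0.3718  0.1154] [[ 0.5092 -0.3883  0.1136]
 [ 0.5423 -0.3554  0.1172]]
```

View pics/w2.png

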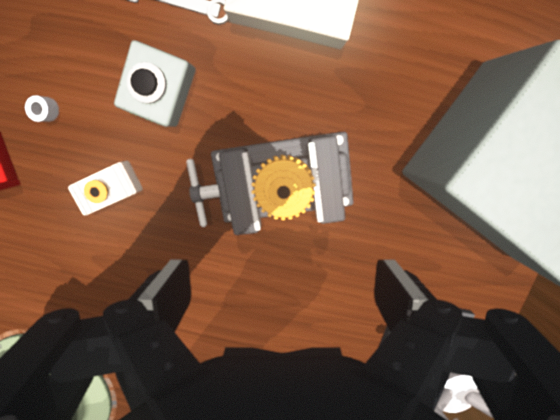

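```bash
cat > parts.py <<'E'
import sys
from h import *
np.set_printoptions(precision=4,suppress=True)
def flange(P,d,x,y,z0,z1,r=.03):
    g=P[(d>0)&(P[...,2]>z0)&(P[...,2]<z1)&(np.hypot(P[...,0]-x,P[...,1]-y)<r)]
    if len(g)<8: return None
    lo,hi=np.percentile(g,[2,98],axis=0); (c,cy),rad=cv2.minEnclosingCircle(g[:,:2].astype(np.float32)*1000)
    return len(g),((lo+hi)/2)[:2],np.median(g[:,2]),(hi-lo)[:2],np.array([c,cy,rad])
def body(P,d,x,y,z0,z1,r=.07):
    g=P[(d>0)&(P[...,2]>z0)&(P[...,2]<z1)&(np.hypot(P[...,0]-x,P[...,1]-y)<r)]
    return len(g),cv2.minAreaRect(g[:,:2].astype(np.float32)*1000)
E
python3 - <<'E'
from parts import *
cc,im,d=snap("wrist"); P=cloud(cc,d)
print(at_z(cc,[[191,284]],.116))
print(flange(P,d,.526,-.371,.108,.135)); print(flange(P,d,.453,-.11,.036,.06),body(P,d,.453,-.11,.02,.034))
cc,im,d=snap("top"); P=cloud(cc,d)
print(flange(P,d,.526,-.371,.108,.135)); print(flange(P,d,.453,-.11,.036,.06),body(P,d,.453,-.11,.02,.034))
print(flange(P,d,.45,.083,.034,.052),body(P,d,.453,.083,.015,.031))
print(body(P,d,.614,.162,.165,.19,.04))
E
python3 go.py 0.614 0.162 0.33 2.11
```

```text
[[ 0.5254 -0.3738  0.116 ]]
(714, array([ 0.5258, -0.3719]), np.float64(0.11541810612565745), array([0.0318, 0.0317]), array([ 525.564 , -371.8875,   18.0009]))
(455, array([ 0.4526, -0.11  ]), np.float64(0.04406449786723915), array([0.0315, 0.0329]), array([ 452.4798, -109.425 ,   18.08  ])) (1587, ((452.4471130371094, -109.77021789550781), (50.415061950683594, 98.23307800292969), 35.39059066772461))
(117, array([ 0.5271, -0.3697]), np.float64(0.11615456889464704), array([0.0322, 0.0311]), array([ 526.5058, -368.504 ,   21.3562]))
(117, array([ 0.4533, -0.1088]), np.float64(0.04488819024781532), array([0.0319, 0.0317]), array([ 452.3282, -109.8936,   18.4915])) (418, ((453.2784729003906, -109.85260009765625), (50.91144561767578, 95.66046905517578), 34.91470718383789))
(119, array([0.4573, 0.0852]), np.float64(0.043091878564542), array([0.0318, 0.0322]), array([459.817 ,  85.6529,  19.2241])) (336, ((457.0823669433594, 84.3389892578125), (82.07130432128906, 50.56052780151367), 24.928258895874023))
(208, ((613.6300048828125, 162.44871520996094), (37.597347259521484, 38.02452087402344), 32.529884338378906))
t 4.2 pos [ 0.5303 -0.3704  0.3305] rot [3.1412 0.0002 0.222 ] F [ 0.0537  0.0306 -0.3392] w 0.0853
dxyz mm [ 198.9 -500.9    0.2] rv [ 0.     0.001 -1.888] q [ 0.62  0.48 -0.16  1.4   0.08  1.26 -0.89]
```

```bash
python3 -m inch '[{"dx":18,"dy":-46,"dz":0,"rx":0,"ry":0,"rz":0,"hand":-1},{"dx":18,"dy":-46,"dz":0,"rx":0,"ry":0,"rz":0,"hand":-1},{"dx":18,"dy":-46,"dz":0,"rx":0,"ry":0,"rz":0,"hand":-1},{"dx":18,"dy":-46,"dz":0,"rx":0,"ry":0,"rz":0,"hand":-1},{"dx":18,"dy":-46,"dz":0,"rx":0,"ry":0,"rz":0,"hand":-1},{"dx":18,"dy":-46,"dz":0,"rx":0,"ry":0,"rz":0,"hand":-1},{"dx":18,"dy":-46,"dz":0,"rx":0,"ry":0,"rz":0,"hand":-1},{"dx":18,"dy":-46,"dz":0,"rx":0,"ry":0,"rz":0,"hand":-1},{"dx":18,"dy":-46,"dz":0,"rx":0,"ry":0,"rz":0,"hand":-1},{"dx":18,"dy":-46,"dz":0,"rx":0,"ry":0,"rz":0,"hand":-1}]'; python3 -m inch '[{"dx":9,"dy":-20,"dz":0,"rx":0,"ry":0,"rz":-0.149,"hand":-1},{"dx":0,"dy":0,"dz":0,"rx":0,"ry":0,"rz":-0.149,"hand":-1},{"dx":0,"dy":0,"dz":0,"rx":0,"ry":0,"rz":-0.149,"hand":-1},{"dx":0,"dy":0,"dz":0,"rx":0,"ry":0,"rz":-0.149,"hand":-1},{"dx":0,"dy":0,"dz":0,"rx":0,"ry":0,"rz":-0.149,"hand":-1},{"dx":0,"dy":0,"dz":0,"rx":0,"ry":0,"rz":-0.149,"hand":-1},{"dx":0,"dy":0,"dz":0,"rx":0,"ry":0,"rz":-0.149,"hand":-1},{"dx":0,"dy":0,"dz":0,"rx":0,"ry":0,"rz":-0.149,"hand":-1},{"dx":0,"dy":0,"dz":0,"rx":0,"ry":0,"rz":-0.149,"hand":-1},{"dx":0,"dy":0,"dz":0,"rx":0,"ry":0,"rz":-0.149,"hand":-1}]';  python3 -m inch '[{"dx":0,"dy":0,"dz":0,"rx":0,"ry":0,"rz":-0.149,"hand":-1},{"dx":0,"dy":0,"dz":0,"rx":0,"ry":0,"rz":-0.149,"hand":-1},{"dx":0,"dy":0,"dz":0,"rx":0,"ry":0,"rz":-0.1,"hand":-1},{"dx":0,"dy":0,"dz":0,"rx":0,"ry":0,"rz":0,"hand":-1}]'; python3 go.py 0.614 0.162 0.33 2.11
python3 - <<'E'
from parts import *
cc,im,d=snap("wrist","w3.png"); P=cloud(cc,d)
print(body(P,d,.614,.162,.165,.19,.04))
print(bot.tip_of("wrist","drift")[:1])
E
```

```text
clock: 5.2
position: [0.6047, 0.12, 0.3307]
tool_rot: [3.141, -0.001, 0.222]
force: [0.4, -0.1, -0.0]
grip_width: 0.0853
clock: 6.2
position: [0.6091, 0.1395, 0.3305]
tool_rot: [3.141, 0.0, 1.718]
force: [0.5, -0.7, -0.0]
grip_width: 0.0856
clock: 6.6
position: [0.6091, 0.1395, 0.3304]
tool_rot: [-3.142, 0.0, 2.112]
force: [0.3, -0.2, 0.3]
grip_width: 0.0854
t 6.6 pos [0.6091 0.1395 0.3304] rot [-3.1415  0.0002  2.112 ] F [ 0.3433 -0.2493  0.327 ] w 0.0854
dxyz mm [16.8 15.8  0.3] rv [-0.     0.     0.002] q [ 0.14  0.52 -0.72  1.45  0.35  1.31 -0.06]
(1468, ((611.9638671875, 162.49911499023438), (38.23868942260742, 37.95741653442383), 31.064725875854492))
[{'centre': [162.5, 291.7], 'score': 0.85}]
```

View pics/w3.png

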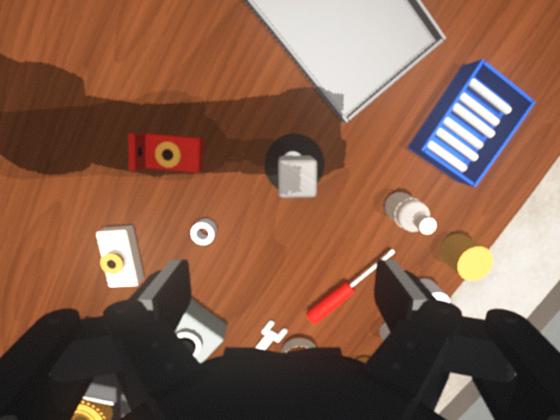

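```bash
python3 go.py 0.6122 0.1625 0.127 2.113
```

```text
t 6.7 pos [0.6091 0.1398 0.3304] rot [3.1416 0.0002 2.1073] F [ 0.2326 -0.7098 -0.3017] w 0.0852
dxyz mm [ 17.9  14.3 203.4] rv [ 0.     0.    -0.006] q [ 0.14  0.52 -0.72  1.45  0.34  1.31 -0.06]
```

```bash
python3 -m inch '[{"dx":18,"dy":14.3,"dz":0,"rx":0,"ry":0,"rz":0,"hand":-1},{"dx":0,"dy":0,"dz":40,"rx":0,"ry":0,"rz":0,"hand":-1},{"dx":0,"dy":0,"dz":40,"rx":0,"ry":0,"rz":0,"hand":-1},{"dx":0,"dy":0,"dz":20,"rx":0,"ry":0,"rz":0,"hand":-1},{"dx":0,"dy":0,"dz":0,"rx":0,"ry":0,"rz":0,"hand":-1},{"dx":0,"dy":0,"dz":0,"rx":0,"ry":0,"rz":0,"hand":-1}]'; python3 go.py 0.6122 0.1625 0.127 2.113
python3 - <<'E'
from parts import *
cc,im,d=snap("wrist","w4.png"); P=cloud(cc,d)
print(body(P,d,.614,.162,.165,.19,.04))
E
```

```text
clock: 7.3
position: [0.6123, 0.1635, 0.2312]
tool_rot: [3.141, 0.0, 2.11]
force: [0.0, 1.0, 1.2]
grip_width: 0.0859
t 7.3 pos [0.6123 0.1635 0.2312] rot [3.141  0.0001 2.11  ] F [0.0436 0.981  1.2034] w 0.0859
dxyz mm [ -0.8  -0.6 104.2] rv [ 0.001  0.    -0.003] q [ 0.09  0.61 -0.69  1.55  0.42  1.13 -0.15]
(2889, ((611.5223999023438, 162.4756317138672), (37.84974670410156, 37.952667236328125), 32.1984748840332))
```

View pics/w4.png

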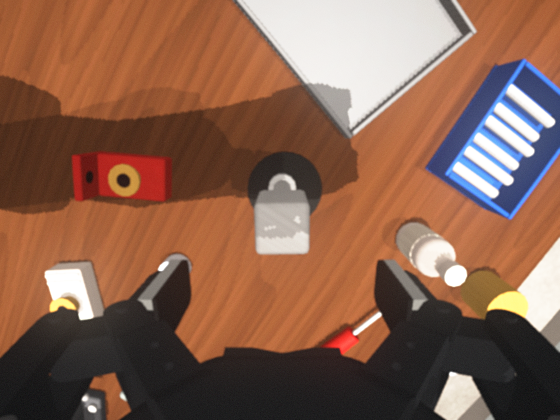

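```bash
python3 -m inch '[{"dx":-0.6,"dy":-0.6,"dz":35,"rx":0,"ry":0,"rz":0,"hand":-1},{"dx":0,"dy":0,"dz":35,"rx":0,"ry":0,"rz":0,"hand":-1},{"dx":0,"dy":0,"dz":34,"rx":0,"ry":0,"rz":0,"hand":-1},{"dx":0,"dy":0,"dz":0,"rx":0,"ry":0,"rz":0,"hand":-1},{"dx":0,"dy":0,"dz":0,"rx":0,"ry":0,"rz":0,"hand":-1}]'; python3 -m inch '[{"dx":0,"dy":0,"dz":0,"rx":0,"ry":0,"rz":0,"hand":-0.3},{"dx":0,"dy":0,"dz":0,"rx":0,"ry":0,"rz":0,"hand":0},{"dx":0,"dy":0,"dz":0,"rx":0,"ry":0,"rz":0,"hand":0.1},{"dx":0,"dy":0,"dz":0,"rx":0,"ry":0,"rz":0,"hand":0.2},{"dx":0,"dy":0,"dz":0,"rx":0,"ry":0,"rz":0,"hand":0.3},{"dx":0,"dy":0,"dz":0,"rx":0,"ry":0,"rz":0,"hand":0.5},{"dx":0,"dy":0,"dz":0,"rx":0,"ry":0,"rz":0,"hand":1},{"dx":0,"dy":0,"dz":0,"rx":0,"ry":0,"rz":0,"hand":1},{"dx":0,"dy":0,"dz":0,"rx":0,"ry":0,"rz":0,"hand":1}]' 80; python3 go.py 0.6122 0.1625 0.127 2.113
python3 - <<'E'
from parts import *
cc,im,d=snap("side","s5.png")
E
```

```text
clock: 7.85
position: [0.6125, 0.163, 0.1281]
tool_rot: [3.14, 0.0, 2.111]
force: [-0.2, -0.2, 0.4]
grip_width: 0.0852
clock: 8.75
position: [0.6123, 0.1628, 0.1275]
tool_rot: [3.14, 0.001, 2.112]
force: [-1.3, -0.2, 10.9]
grip_width: 0.0372
t 8.75 pos [0.6123 0.1628 0.1275] rot [3.1402 0.0006 2.1116] F [-1.2999 -0.1965 10.8865] w 0.0372
dxyz mm [-0.2 -0.2  0.5] rv [ 0.001  0.001 -0.001] q [ 0.06  0.73 -0.64  1.64  0.51  0.94 -0.22]
```

View pics/s5.png

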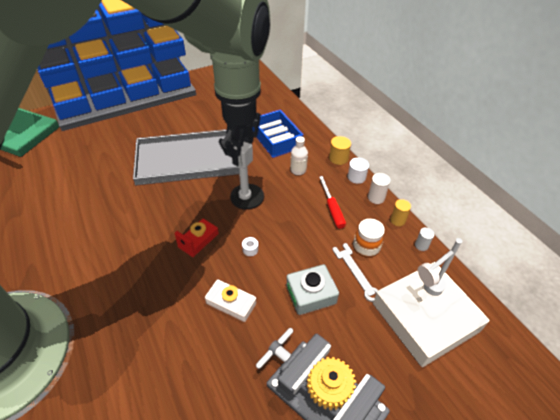

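```bash
python3 -m inch '[{"dx":0,"dy":0,"dz":-10,"rx":0,"ry":0,"rz":0,"hand":1},{"dx":0,"dy":0,"dz":-20,"rx":0,"ry":0,"rz":0,"hand":1},{"dx":0,"dy":0,"dz":-40,"rx":0,"ry":0,"rz":0,"hand":1},{"dx":0,"dy":0,"dz":-45,"rx":0,"ry":0,"rz":0,"hand":1},{"dx":0,"dy":0,"dz":-45,"rx":0,"ry":0,"rz":0,"hand":1},{"dx":0,"dy":0,"dz":-30,"rx":0,"ry":0,"rz":0,"hand":1},{"dx":0,"dy":0,"dz":-15,"rx":0,"ry":0,"rz":0,"hand":1},{"dx":0,"dy":0,"dz":0,"rx":0,"ry":0,"rz":0,"hand":1},{"dx":0,"dy":0,"dz":0,"rx":0,"ry":0,"rz":0,"hand":1}]'; python3 go.py 0.526 -0.3715 0.33 2.113
python3 - <<'E'
from parts import *
cc,im,d=snap("wrist","w6.png"); P=cloud(cc,d)
cc,im,d=snap("side","s6.png"); P=cloud(cc,d)
g=P[(d>0)&(P[...,2]>.003)&(P[...,2]<.014)&(np.hypot(P[...,0]-.612,P[...,1]-.162)<.08)]
g=P[(d>0)&(im.max(2)<60)&(abs(P[...,2]-.008)<.005)&(np.hypot(P[...,0]-.612,P[...,1]-.162)<.08)]; print("pad",cv2.minEnclosingCircle(g[:,:2].astype(np.float32)*1000),len(g), np.percentile(g,[2,98],axis=0))
h=P[(d>0)&(P[...,2]>.08)&(P[...,2]<.35)&(np.hypot(P[...,0]-.612,P[...,1]-.162)<.03)]
for z in np.arange(.1,.3,.01):
    k=h[abs(h[:,2]-z)<.005]; 
    if len(k): print(round(z,2),len(k),np.percentile(k[:,:2],[5,95],axis=0).ravel())
E
```

```text
clock: 9.7
position: [0.6113, 0.1623, 0.3297]
tool_rot: [-3.14, -0.0, 2.112]
force: [0.6, -1.2, -5.6]
grip_width: 0.0368
t 9.7 pos [0.6113 0.1623 0.3297] rot [-3.1397 -0.0003  2.1118] F [ 0.6362 -1.21   -5.5875] w 0.0368
dxyz mm [-413.6 -348.     0.3] rv [-0.002 -0.    -0.001] q [ 0.1   0.53 -0.72  1.42  0.35  1.32 -0.1 ]
pad ((602.2889404296875, 160.89779663085938), 57.37217712402344) 660 [[0.5752 0.1162 0.004 ]
 [0.6533 0.1973 0.0104]]
0.21 28 [0.5947 0.1431 0.6213 0.1586]
0.22 82 [0.5951 0.1457 0.6236 0.1659]
0.23 33 [0.6009 0.1505 0.6175 0.1591]
0.24 38 [0.6004 0.1507 0.6185 0.1611]
0.25 31 [0.6004 0.15   0.6145 0.161 ]
0.26 37 [0.6005 0.1499 0.6155 0.1606]
0.27 36 [0.6009 0.15   0.6166 0.1586]
0.28 39 [0.6007 0.1508 0.6187 0.1629]
0.29 38 [0.6006 0.1503 0.6158 0.1599]
```

View pics/w6.png

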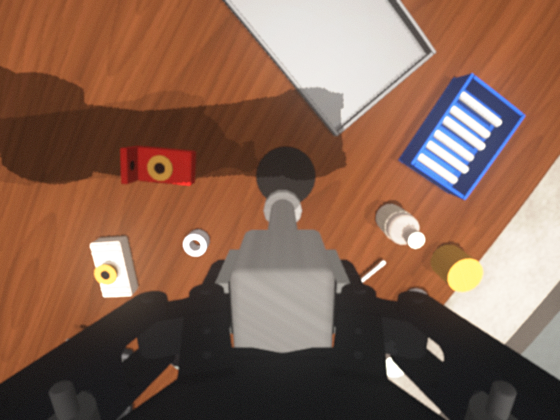

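View pics/s6.png

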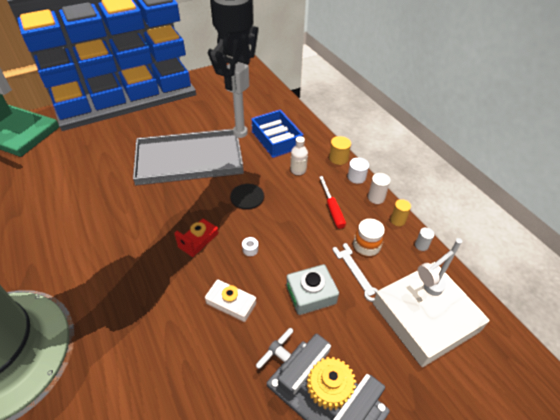

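```bash
python3 -m inch '[{"dx":-20,"dy":-17,"dz":0,"rx":0,"ry":0,"rz":0,"hand":1},{"dx":-35,"dy":-29,"dz":0,"rx":0,"ry":0,"rz":0,"hand":1},{"dx":-35,"dy":-29,"dz":0,"rx":0,"ry":0,"rz":0,"hand":1},{"dx":-35,"dy":-29,"dz":0,"rx":0,"ry":0,"rz":0,"hand":1},{"dx":-35,"dy":-29,"dz":0,"rx":0,"ry":0,"rz":0,"hand":1},{"dx":-35,"dy":-29,"dz":0,"rx":0,"ry":0,"rz":0,"hand":1},{"dx":-35,"dy":-29,"dz":0,"rx":0,"ry":0,"rz":0,"hand":1},{"dx":-35,"dy":-29,"dz":0,"rx":0,"ry":0,"rz":0,"hand":1},{"dx":-35,"dy":-29,"dz":0,"rx":0,"ry":0,"rz":0,"hand":1},{"dx":-35,"dy":-29,"dz":0,"rx":0,"ry":0,"rz":0,"hand":1}]';python3 -m inch '[{"dx":-33,"dy":-29,"dz":0,"rx":0,"ry":0,"rz":0,"hand":1},{"dx":-25,"dy":-21,"dz":0,"rx":0,"ry":0,"rz":0,"hand":1},{"dx":-15,"dy":-13,"dz":0,"rx":0,"ry":0,"rz":0,"hand":1},{"dx":0,"dy":0,"dz":0,"rx":0,"ry":0,"rz":0,"hand":1},{"dx":0,"dy":0,"dz":0,"rx":0,"ry":0,"rz":0,"hand":1}]'; python3 go.py 0.526 -0.3715 0.25 2.113
python3 - <<'E'
from parts import *
cc,im,d=snap("wrist","w7.png")
cc,im,d=snap("side","s7.png")
E
```

```text
clock: 10.8
position: [0.5449, -0.2695, 0.33]
tool_rot: [-3.141, -0.002, 2.112]
force: [1.3, -0.2, -5.2]
grip_width: 0.0372
clock: 11.3
position: [0.5292, -0.3625, 0.3299]
tool_rot: [-3.141, -0.002, 2.111]
force: [0.5, 1.0, -6.6]
grip_width: 0.0374
t 11.3 pos [ 0.5292 -0.3625  0.3299] rot [-3.1412 -0.0022  2.1114] F [ 0.5074  0.9771 -6.5731] w 0.0374
dxyz mm [-6.2 -7.4 79.9] rv [-0.    -0.002 -0.002] q [ 0.9   0.53 -0.62  1.4   0.31  1.31  0.8 ]
```

View pics/w7.png

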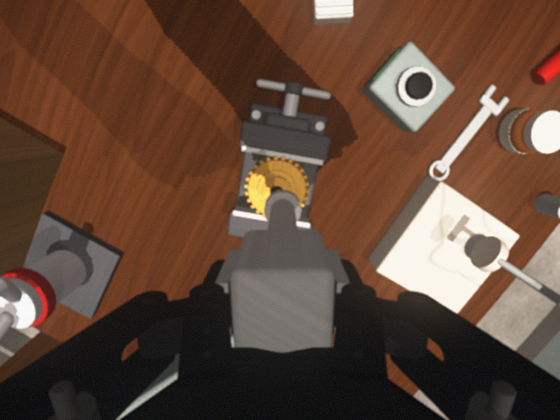

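View pics/s7.png

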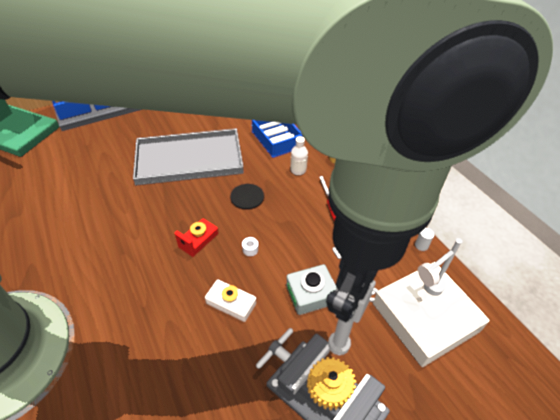

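```bash
python3 -m inch '[{"dx":-6.2,"dy":-7.4,"dz":0,"rx":0,"ry":0,"rz":0,"hand":1},{"dx":0,"dy":0,"dz":20,"rx":0,"ry":0,"rz":0,"hand":1},{"dx":0,"dy":0,"dz":30,"rx":0,"ry":0,"rz":0,"hand":1},{"dx":0,"dy":0,"dz":20,"rx":0,"ry":0,"rz":0,"hand":1},{"dx":0,"dy":0,"dz":12,"rx":0,"ry":0,"rz":0,"hand":1},{"dx":0,"dy":0,"dz":0,"rx":0,"ry":0,"rz":0,"hand":1},{"dx":0,"dy":0,"dz":0,"rx":0,"ry":0,"rz":0,"hand":1}]'; python3 go.py 0.526 -0.3715 0.235 2.113
python3 - <<'E'
from parts import *
cc,im,d=snap("wrist","w8.png"); cv2.imwrite('pics/w8z.png',cv2.resize(im[120:300,180:400,::-1],(770,630)[:2] and (733,600)))
cc,im,d=snap("side","s8.png"); cv2.imwrite('pics/s8z.png',cv2.resize(im[270:420,230:430,::-1],(800,600)))
E
```

```text
clock: 12.1
position: [0.5268, -0.372, 0.2502]
tool_rot: [3.141, 0.001, 2.112]
force: [0.0, -0.6, -5.2]
grip_width: 0.0371
t 12.1 pos [ 0.5268 -0.372   0.2502] rot [3.1411 0.0008 2.1119] F [ 0.0303 -0.5662 -5.1989] w 0.0371
dxyz mm [ 0.9 -0.4 15.2] rv [ 0.     0.001 -0.001] q [ 0.91  0.59 -0.6   1.5   0.35  1.16  0.78]
```

View pics/w8z.png

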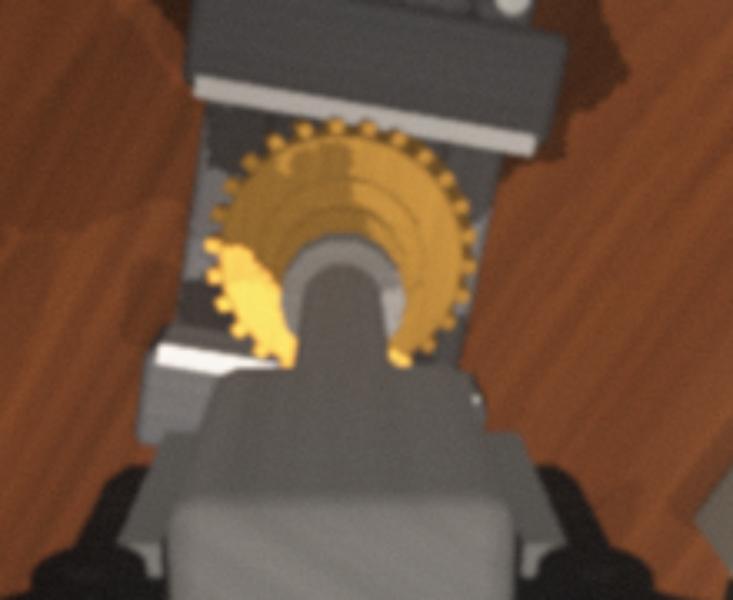

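View pics/s8z.png

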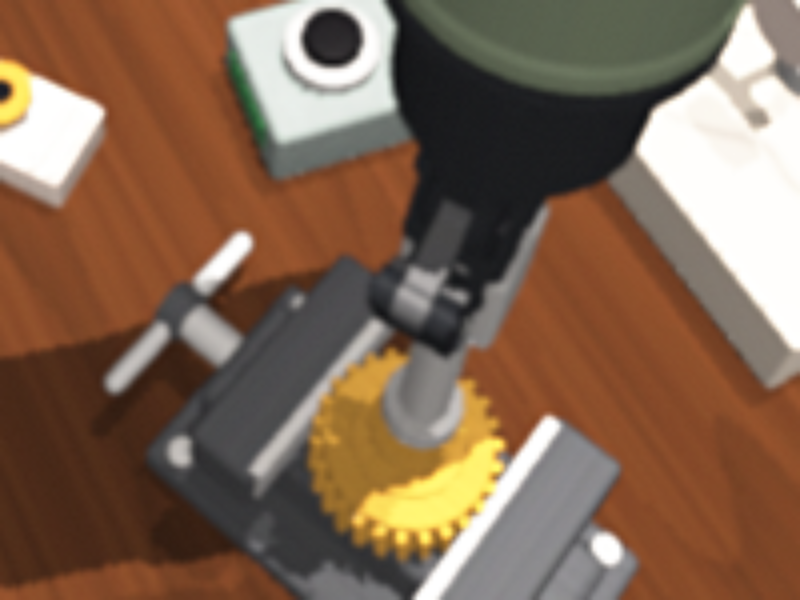

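```bash
python3 -m inch '[{"dx":0.5,"dy":0,"dz":6,"rx":0,"ry":0,"rz":0,"hand":1},{"dx":0,"dy":0,"dz":5,"rx":0,"ry":0,"rz":0,"hand":1},{"dx":0,"dy":0,"dz":2,"rx":0,"ry":0,"rz":0,"hand":1},{"dx":0,"dy":0,"dz":0,"rx":0,"ry":0,"rz":0,"hand":1}]'; for i in 1; do python3 -m inch '[{"dx":0,"dy":0,"dz":1.5,"rx":0,"ry":0,"rz":0,"hand":1},{"dx":0,"dy":0,"dz":1.5,"rx":0,"ry":0,"rz":0,"hand":1}]'; done; python3 -m inch '[{"dx":0,"dy":0,"dz":1,"rx":0,"ry":0,"rz":0,"hand":1},{"dx":0,"dy":0,"dz":1,"rx":0,"ry":0,"rz":0,"hand":1}]'
```

```text
clock: 12.6
position: [0.526, -0.3714, 0.2358]
tool_rot: [-3.141, -0.001, 2.112]
force: [-0.5, 0.2, -4.9]
grip_width: 0.0371
clock: 12.8
position: [0.5264, -0.3716, 0.2338]
tool_rot: [3.141, 0.001, 2.112]
force: [-1.3, 0.5, 2.7]
grip_width: 0.0372
clock: 13.0
position: [0.5263, -0.3715, 0.2316]
tool_rot: [3.141, 0.001, 2.112]
force: [-1.4, 1.1, 1.9]
grip_width: 0.0378
```

```bash
python3 -m inch '[{"dx":0,"dy":0,"dz":1,"rx":0,"ry":0,"rz":0,"hand":1},{"dx":0,"dy":0,"dz":1,"rx":0,"ry":0,"rz":0,"hand":1},{"dx":0,"dy":0,"dz":1,"rx":0,"ry":0,"rz":0,"hand":1}]'; python3 -m inch '[{"dx":0,"dy":0,"dz":1,"rx":0,"ry":0,"rz":0,"hand":1},{"dx":0,"dy":0,"dz":1,"rx":0,"ry":0,"rz":0,"hand":1}]'; python3 go.py 0.526 -0.3715 0.235 2.113
```

```text
clock: 13.3
position: [0.5263, -0.3714, 0.2283]
tool_rot: [3.141, 0.0, 2.112]
force: [0.1, -0.4, 2.2]
grip_width: 0.0371
clock: 13.5
position: [0.5263, -0.3715, 0.2263]
tool_rot: [3.141, 0.0, 2.112]
force: [-0.3, -0.0, 1.9]
grip_width: 0.0375
t 13.5 pos [ 0.5263 -0.3715  0.2263] rot [3.1414 0.0002 2.1117] F [-0.2528 -0.0253  1.8694] w 0.0375
dxyz mm [ 0.1 -0.3 -8.7] rv [ 0.     0.    -0.001] q [ 0.9   0.62 -0.59  1.53  0.37  1.11  0.77]
```

```bash
python3 -m inch '[{"dx":0,"dy":0,"dz":1,"rx":0,"ry":0,"rz":0,"hand":1}]'; python3 -m inch '[{"dx":0,"dy":0,"dz":0.5,"rx":0,"ry":0,"rz":0,"hand":1}]'
```

```text
clock: 13.6
position: [0.5263, -0.3714, 0.2252]
tool_rot: [3.141, 0.0, 2.112]
force: [0.2, 0.0, 2.5]
grip_width: 0.0373
clock: 13.7
position: [0.5262, -0.3714, 0.2247]
tool_rot: [3.141, 0.0, 2.112]
force: [1.0, 0.3, 2.1]
grip_width: 0.0372
```

```bash
python3 -m inch '[{"dx":0,"dy":0,"dz":0.5,"rx":0,"ry":0,"rz":0,"hand":1}]'; python3 -m inch '[{"dx":0,"dy":0,"dz":0.5,"rx":0,"ry":0,"rz":0,"hand":1}]'
```

```text
clock: 13.8
position: [0.5262, -0.3714, 0.2243]
tool_rot: [3.141, 0.0, 2.112]
force: [0.9, 0.2, 2.9]
grip_width: 0.0373
clock: 13.9
position: [0.5263, -0.3714, 0.2238]
tool_rot: [3.141, 0.0, 2.112]
force: [0.8, -0.2, 3.1]
grip_width: 0.0374
```

```bash
python3 -m inch '[{"dx":0,"dy":0,"dz":0.4,"rx":0,"ry":0,"rz":0,"hand":1}]'; python3 -m inch '[{"dx":0,"dy":0,"dz":0.3,"rx":0,"ry":0,"rz":0,"hand":1}]'
```

```text
clock: 14.0
position: [0.5263, -0.3715, 0.2236]
tool_rot: [3.141, 0.0, 2.112]
force: [0.2, -0.2, 7.9]
grip_width: 0.0369
clock: 14.1
position: [0.5263, -0.3715, 0.2235]
tool_rot: [3.141, 0.001, 2.112]
force: [-0.8, 0.2, 9.8]
grip_width: 0.0371
```

```bash
python3 -m inch '[{"dx":0,"dy":0,"dz":0.4,"rx":0,"ry":0,"rz":0,"hand":1}]'; python3 go.py 0.453 -0.1095 0.3 2.113
```

```text
clock: 14.2
position: [0.5264, -0.3716, 0.2235]
tool_rot: [3.141, 0.001, 2.112]
force: [-2.0, 0.4, 14.8]
grip_width: 0.0372
t 14.2 pos [ 0.5264 -0.3716  0.2235] rot [3.1413 0.0009 2.1116] F [-2.0209  0.3794 14.7671] w 0.0372
dxyz mm [262.4  72.1 -76.8] rv [ 0.     0.001 -0.001] q [ 0.9   0.62 -0.59  1.53  0.37  1.11  0.77]
```

```bash
python3 -m inch '[{"dx":0,"dy":0,"dz":-10,"rx":0,"ry":0,"rz":0,"hand":1},{"dx":0,"dy":0,"dz":-30,"rx":0,"ry":0,"rz":0,"hand":1},{"dx":0,"dy":0,"dz":-30,"rx":0,"ry":0,"rz":0,"hand":1},{"dx":20,"dy":5,"dz":-7,"rx":0,"ry":0,"rz":0,"hand":1},{"dx":40,"dy":11,"dz":0,"rx":0,"ry":0,"rz":0,"hand":1},{"dx":40,"dy":11,"dz":0,"rx":0,"ry":0,"rz":0,"hand":1},{"dx":40,"dy":11,"dz":0,"rx":0,"ry":0,"rz":0,"hand":1},{"dx":30,"dy":8,"dz":0,"rx":0,"ry":0,"rz":0,"hand":1},{"dx":20,"dy":5,"dz":0,"rx":0,"ry":0,"rz":0,"hand":1},{"dx":0,"dy":0,"dz":0,"rx":0,"ry":0,"rz":0,"hand":1}]'
python3 - <<'E'
from parts import *
for n in("wrist","top","side"):
    cc,im,d=snap(n,n+"9.png"); P=cloud(cc,d)
    print(n,flange(P,d,.526,-.371,.1,.135)); print(flange(P,d,.453,-.11,.036,.06));print(flange(P,d,.457,.085,.034,.06))
E
python3 go.py 0.4526 -0.1098 0.3 2.113
```

```text
clock: 15.2
position: [0.4712, -0.1796, 0.3001]
tool_rot: [-3.141, -0.0, 2.115]
force: [0.1, -0.7, -5.0]
grip_width: 0.0373
wrist (28, array([ 0.5143, -0.3805]), np.float64(0.10334974295468338), array([0.0095, 0.0141]), array([ 513.8223, -380.7703,    8.6865]))
(630, array([ 0.4518, -0.1097]), np.float64(0.043959288576668476), array([0.0312, 0.0309]), array([ 451.9014, -110.3115,   17.9047]))
None
top (198, array([ 0.5279, -0.3704]), np.float64(0.10354086556831421), array([0.0417, 0.0482]), array([ 525.513 , -370.9111,   29.5367]))
(119, array([ 0.4535, -0.1089]), np.float64(0.04444502709383946), array([0.0318, 0.0317]), array([ 457.2397, -109.4536,   20.7017]))
(119, array([0.4572, 0.0853]), np.float64(0.04264481048832014), array([0.032, 0.032]), array([455.1598,  87.3693,  26.9089]))
side (586, array([ 0.5249, -0.3711]), np.float64(0.10325924629032884), array([0.0427, 0.0436]), array([ 525.8605, -371.5222,   29.518 ]))
(215, array([ 0.4513, -0.1115]), np.float64(0.04387036380414555), array([0.0315, 0.0327]), array([ 450.7532, -111.8599,   18.4162]))
(150, array([0.4552, 0.0826]), np.float64(0.04203811039042349), array([0.0312, 0.0325]), array([455.4406,  82.9042,  18.3519]))
t 15.35 pos [ 0.4719 -0.1828  0.2997] rot [-3.1412 -0.      2.1113] F [ 0.4054 -0.1636 -5.1149] w 0.0373
dxyz mm [72.6 21.  -0.3] rv [-0.    -0.    -0.002] q [ 0.81  0.32 -0.71  1.79  0.23  1.11  0.57]
```

View pics/wrist9.png

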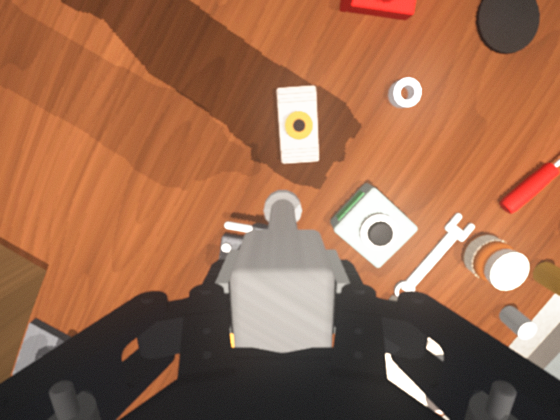

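View pics/top9.png

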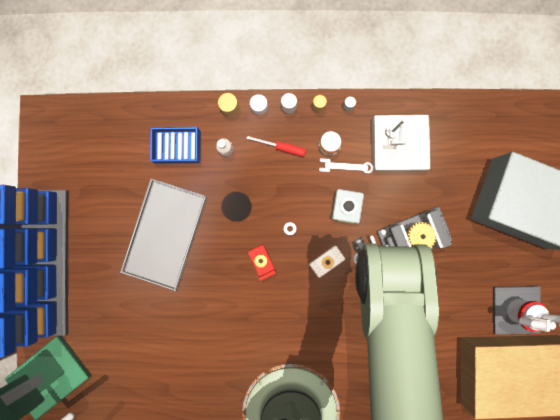

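```bash
python3 -m inch '[{"dx":20,"dy":6,"dz":0,"rx":0,"ry":0,"rz":0,"hand":1},{"dx":30,"dy":9,"dz":0,"rx":0,"ry":0,"rz":0,"hand":1},{"dx":22.7,"dy":6.1,"dz":0,"rx":0,"ry":0,"rz":0,"hand":1},{"dx":0,"dy":0,"dz":20,"rx":0,"ry":0,"rz":0,"hand":1},{"dx":0,"dy":0,"dz":35,"rx":0,"ry":0,"rz":0,"hand":1},{"dx":0,"dy":0,"dz":35,"rx":0,"ry":0,"rz":0,"hand":1},{"dx":0,"dy":0,"dz":20,"rx":0,"ry":0,"rz":0,"hand":1},{"dx":0,"dy":0,"dz":10,"rx":0,"ry":0,"rz":0,"hand":1},{"dx":0,"dy":0,"dz":0,"rx":0,"ry":0,"rz":0,"hand":1},{"dx":0,"dy":0,"dz":0,"rx":0,"ry":0,"rz":0,"hand":1}]'
python3 - <<'E'
from parts import *
cc,im,d=snap("wrist"); cv2.imwrite('pics/w10z.png',cv2.resize(im[100:300,160:410,::-1],(750,600)))
cc,im,d=snap("side"); cv2.imwrite('pics/s10z.png',cv2.resize(im[200:350,150:350,::-1],(800,600)))
E
python3 go.py 0.4522 -0.1098 0.1635 2.113
```

```text
clock: 16.35
position: [0.4532, -0.1093, 0.1804]
tool_rot: [3.141, 0.0, 2.111]
force: [-0.1, 0.7, -5.2]
grip_width: 0.037
t 16.45 pos [ 0.4533 -0.1094  0.1807] rot [3.1406 0.0013 2.1114] F [ 0.4349 -0.2372 -5.6207] w 0.0372
dxyz mm [ 0.2 -1.2 17.2] rv [ 0.001  0.001 -0.002] q [ 0.66  0.41 -0.69  2.03  0.36  0.82  0.3 ]
```

View pics/w10z.png

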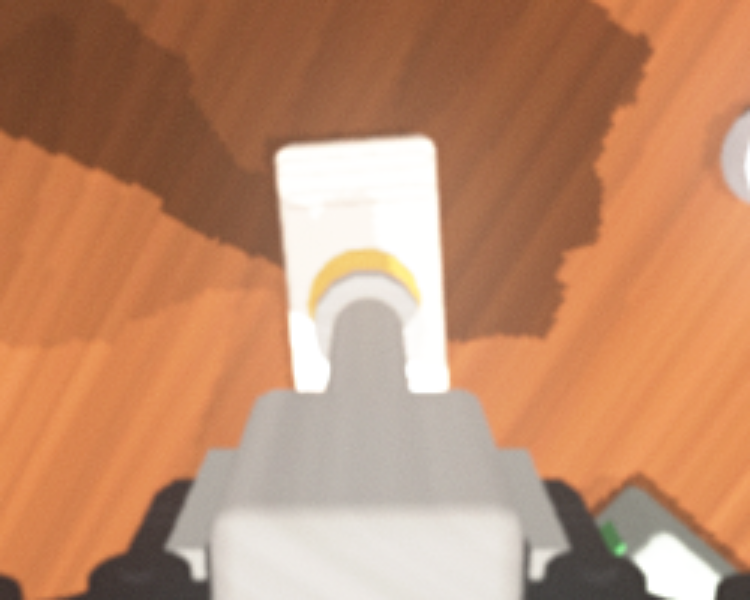

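View pics/s10z.png

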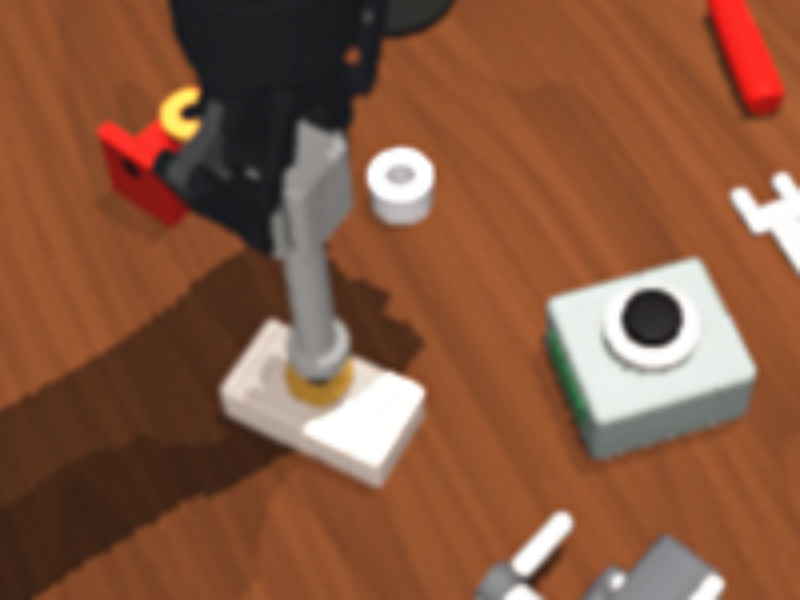

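```bash
python3 -m inch '[{"dx":0,"dy":-1,"dz":8,"rx":0,"ry":0,"rz":0,"hand":1},{"dx":0,"dy":0,"dz":6,"rx":0,"ry":0,"rz":0,"hand":1},{"dx":0,"dy":0,"dz":2,"rx":0,"ry":0,"rz":0,"hand":1},{"dx":0,"dy":0,"dz":0,"rx":0,"ry":0,"rz":0,"hand":1}]'; python3 -m inch '[{"dx":0,"dy":0,"dz":1.5,"rx":0,"ry":0,"rz":0,"hand":1},{"dx":0,"dy":0,"dz":1.5,"rx":0,"ry":0,"rz":0,"hand":1}]'; python3 -m inch '[{"dx":0,"dy":0,"dz":1,"rx":0,"ry":0,"rz":0,"hand":1},{"dx":0,"dy":0,"dz":1,"rx":0,"ry":0,"rz":0,"hand":1}]'
```

```text
clock: 16.85
position: [0.4517, -0.1096, 0.1634]
tool_rot: [-3.141, -0.0, 2.112]
force: [-0.2, 0.3, -4.6]
grip_width: 0.037
clock: 17.05
position: [0.452, -0.1096, 0.1609]
tool_rot: [3.141, 0.0, 2.112]
force: [-1.9, 0.1, 2.9]
grip_width: 0.0369
clock: 17.25
position: [0.452, -0.1096, 0.1588]
tool_rot: [3.141, 0.0, 2.112]
force: [-0.9, -0.6, 2.2]
grip_width: 0.0372
```

```bash
python3 -m inch '[{"dx":0,"dy":0,"dz":1,"rx":0,"ry":0,"rz":0,"hand":1},{"dx":0,"dy":0,"dz":1,"rx":0,"ry":0,"rz":0,"hand":1},{"dx":0,"dy":0,"dz":1,"rx":0,"ry":0,"rz":0,"hand":1}]'; python3 -m inch '[{"dx":0,"dy":0,"dz":1,"rx":0,"ry":0,"rz":0,"hand":1},{"dx":0,"dy":0,"dz":1,"rx":0,"ry":0,"rz":0,"hand":1}]'; python3 -m inch '[{"dx":0,"dy":0,"dz":0.6,"rx":0,"ry":0,"rz":0,"hand":1}]'
```

```text
clock: 17.55
position: [0.4519, -0.1096, 0.1557]
tool_rot: [3.141, 0.0, 2.112]
force: [-0.1, 0.3, 3.2]
grip_width: 0.037
clock: 17.75
position: [0.4519, -0.1096, 0.1537]
tool_rot: [3.141, 0.0, 2.112]
force: [0.0, 0.4, 2.7]
grip_width: 0.0374
clock: 17.85
position: [0.4519, -0.1096, 0.153]
tool_rot: [3.141, -0.0, 2.112]
force: [-0.4, 0.8, 2.2]
grip_width: 0.0372
```

```bash
python3 -m inch '[{"dx":0,"dy":0,"dz":0.5,"rx":0,"ry":0,"rz":0,"hand":1}]'; python3 -m inch '[{"dx":0,"dy":0,"dz":0.5,"rx":0,"ry":0,"rz":0,"hand":1}]';python3 -m inch '[{"dx":0,"dy":0,"dz":0.4,"rx":0,"ry":0,"rz":0,"hand":1}]'
```

```text
clock: 17.95
position: [0.4519, -0.1096, 0.1526]
tool_rot: [3.141, 0.0, 2.112]
force: [0.1, 0.6, 2.6]
grip_width: 0.0372
clock: 18.05
position: [0.4519, -0.1096, 0.1521]
tool_rot: [3.141, 0.0, 2.112]
force: [-0.3, 1.3, 2.0]
grip_width: 0.0373
clock: 18.15
position: [0.4519, -0.1096, 0.1517]
tool_rot: [3.141, 0.0, 2.112]
force: [0.4, 0.1, 2.7]
grip_width: 0.0373
```

```bash
python3 -m inch '[{"dx":0,"dy":0,"dz":0.4,"rx":0,"ry":0,"rz":0,"hand":1}]'; python3 -m inch '[{"dx":0,"dy":0,"dz":0.4,"rx":0,"ry":0,"rz":0,"hand":1}]'
```

```text
clock: 18.25
position: [0.452, -0.1096, 0.1514]
tool_rot: [3.141, 0.0, 2.112]
force: [-1.8, -0.3, 13.1]
grip_width: 0.0371
clock: 18.35
position: [0.4521, -0.1097, 0.1513]
tool_rot: [3.141, 0.001, 2.112]
force: [-4.3, -0.4, 21.1]
grip_width: 0.0375
```

```bash
python3 -m inch '[{"dx":0,"dy":0,"dz":-10,"rx":0,"ry":0,"rz":0,"hand":1},{"dx":0,"dy":0,"dz":-35,"rx":0,"ry":0,"rz":0,"hand":1},{"dx":0,"dy":0,"dz":-45,"rx":0,"ry":0,"rz":0,"hand":1},{"dx":0,"dy":0,"dz":-45,"rx":0,"ry":0,"rz":0,"hand":1},{"dx":0,"dy":0,"dz":0,"rx":0,"ry":0,"rz":0,"hand":1}]'
python3 - <<'E'
from parts import *
for n in("wrist","top","side"):
    cc,im,d=snap(n,n+"11.png"); P=cloud(cc,d)
    print(n,flange(P,d,.452,-.11,.03,.06));print(flange(P,d,.457,.085,.034,.06,.027),body(P,d,.453,.083,.015,.031))
E
python3 go.py 0.456 0.084 0.28 2.113
```

```text
clock: 18.85
position: [0.4536, -0.1096, 0.2908]
tool_rot: [3.137, 0.005, 2.112]
force: [-0.6, -0.5, -6.2]
grip_width: 0.037
wrist (551, array([ 0.4521, -0.1091]), np.float64(0.031703916517020536), array([0.0318, 0.0315]), array([ 450.2677, -110.1507,   19.4938]))
(781, array([0.4561, 0.084 ]), np.float64(0.042588647473171815), array([0.0319, 0.0324]), array([456.1924,  84.9185,  18.3987])) (2044, ((451.6391296386719, 82.66288757324219), (91.15520477294922, 51.10778045654297), 25.243749618530273))
top None
(118, array([0.4574, 0.0854]), np.float64(0.042641956733512454), array([0.0318, 0.0318]), array([458.2436,  85.1771,  17.7973])) (333, ((457.22882080078125, 84.18943786621094), (82.21902465820312, 50.84184265136719), 25.311399459838867))
side (191, array([ 0.4509, -0.1113]), np.float64(0.03172300895553981), array([0.0339, 0.0336]), array([ 453.8168, -107.0873,   28.6578]))
(149, array([0.4556, 0.0829]), np.float64(0.04200106048349561), array([0.0316, 0.0323]), array([456.6092,  82.4773,  18.4419])) (396, ((448.4819641113281, 78.54954528808594), (84.13483428955078, 51.67510223388672), 24.68702507019043))
t 19.0 pos [ 0.4511 -0.1098  0.2852] rot [-3.1405 -0.0005  2.1115] F [-0.1252  0.3839 -5.8159] w 0.0371
dxyz mm [163.6 104.    5.2] rv [-0.001 -0.001 -0.002] q [ 0.74  0.27 -0.76  1.91  0.21  1.05  0.43]
```

View pics/wrist11.png

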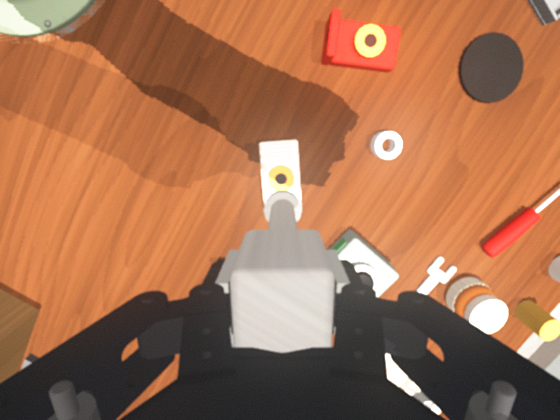

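Liner flange now at z 0.0317 (home), not displaced. Next the bracket at (0.456, 0.084), flange z 0.0426.

```bash
python3 -m inch '[{"dx":20,"dy":13,"dz":0,"rx":0,"ry":0,"rz":0,"hand":1},{"dx":35,"dy":22,"dz":0,"rx":0,"ry":0,"rz":0,"hand":1},{"dx":40,"dy":25,"dz":0,"rx":0,"ry":0,"rz":0,"hand":1},{"dx":40,"dy":25,"dz":0,"rx":0,"ry":0,"rz":0,"hand":1},{"dx":28.6,"dy":19,"dz":0,"rx":0,"ry":0,"rz":0,"hand":1},{"dx":0,"dy":0,"dz":15,"rx":0,"ry":0,"rz":0,"hand":1},{"dx":0,"dy":0,"dz":35,"rx":0,"ry":0,"rz":0,"hand":1},{"dx":0,"dy":0,"dz":35,"rx":0,"ry":0,"rz":0,"hand":1},{"dx":0,"dy":0,"dz":15,"rx":0,"ry":0,"rz":0,"hand":1},{"dx":0,"dy":0,"dz":0,"rx":0,"ry":0,"rz":0,"hand":1}]'; python3 -m inch '[{"dx":0,"dy":0,"dz":0,"rx":0,"ry":0,"rz":0,"hand":1}]'
python3 - <<'E'
from parts import *
cc,im,d=snap("wrist"); cv2.imwrite('pics/w12z.png',cv2.resize(im[100:300,160:410,::-1],(750,600)))
cc,im,d=snap("top","top12.png"); P=cloud(cc,d);print(flange(P,d,.457,.085,.034,.06,.027))
E
python3 go.py 0.456 0.084 0.162 2.113
```

```text
clock: 20.0
position: [0.4546, 0.0839, 0.1829]
tool_rot: [-3.136, -0.003, 2.113]
force: [-1.3, -0.6, -4.9]
grip_width: 0.0373
clock: 20.1
position: [0.4563, 0.0844, 0.1856]
tool_rot: [-3.14, -0.001, 2.112]
force: [0.2, -0.2, -4.9]
grip_width: 0.037
None
t 20.2 pos [0.457  0.0843 0.1865] rot [3.1409 0.0001 2.1118] F [ 0.8807  0.3506 -5.4784] w 0.0372
dxyz mm [ 0.2 -1.  24.5] rv [ 0.001  0.    -0.001] q [ 0.31  0.42 -0.78  2.03  0.4   0.85 -0.16]
```

View pics/w12z.png

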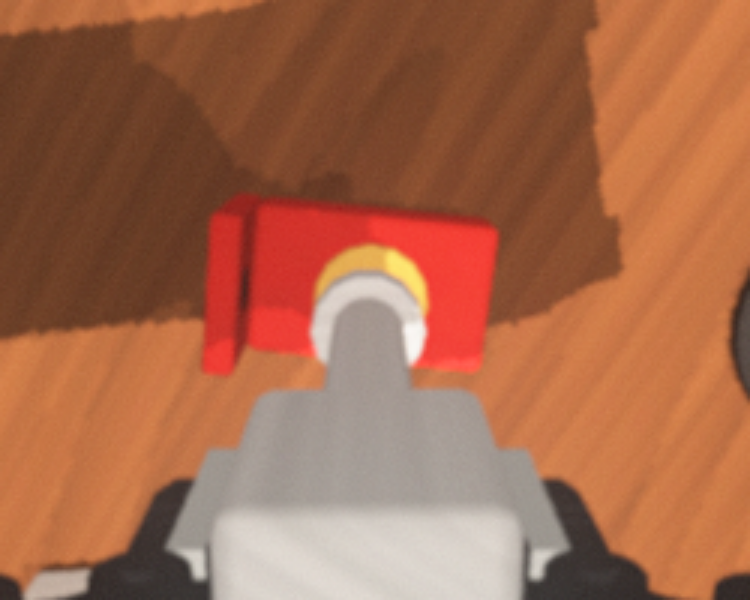

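```bash
python3 -m inch '[{"dx":0,"dy":0,"dz":11,"rx":0,"ry":0,"rz":0,"hand":1},{"dx":0,"dy":0,"dz":9,"rx":0,"ry":0,"rz":0,"hand":1},{"dx":0,"dy":0,"dz":3,"rx":0,"ry":0,"rz":0,"hand":1},{"dx":0,"dy":0,"dz":0,"rx":0,"ry":0,"rz":0,"hand":1},{"dx":0,"dy":0,"dz":0,"rx":0,"ry":0,"rz":0,"hand":1}]'; python3 -m inch '[{"dx":0,"dy":0,"dz":1,"rx":0,"ry":0,"rz":0,"hand":1},{"dx":0,"dy":0,"dz":1.5,"rx":0,"ry":0,"rz":0,"hand":1}]'; python3 -m inch '[{"dx":0,"dy":0,"dz":1,"rx":0,"ry":0,"rz":0,"hand":1},{"dx":0,"dy":0,"dz":1,"rx":0,"ry":0,"rz":0,"hand":1}]'
```

```text
clock: 20.7
position: [0.4567, 0.0843, 0.1629]
tool_rot: [-3.142, -0.0, 2.112]
force: [0.3, 0.1, -4.9]
grip_width: 0.0371
clock: 20.9
position: [0.457, 0.0842, 0.1607]
tool_rot: [3.141, 0.0, 2.112]
force: [-1.0, -0.7, 3.1]
grip_width: 0.0374
clock: 21.1
position: [0.4569, 0.0842, 0.1586]
tool_rot: [3.141, 0.0, 2.112]
force: [-0.9, 0.6, 2.8]
grip_width: 0.037
```

```bash
python3 -m inch '[{"dx":0,"dy":0,"dz":1,"rx":0,"ry":0,"rz":0,"hand":1},{"dx":0,"dy":0,"dz":1,"rx":0,"ry":0,"rz":0,"hand":1},{"dx":0,"dy":0,"dz":1,"rx":0,"ry":0,"rz":0,"hand":1},{"dx":0,"dy":0,"dz":1,"rx":0,"ry":0,"rz":0,"hand":1}]'; python3 -m inch '[{"dx":0,"dy":0,"dz":1,"rx":0,"ry":0,"rz":0,"hand":1},{"dx":0,"dy":0,"dz":1,"rx":0,"ry":0,"rz":0,"hand":1}]'; python3 -m inch '[{"dx":0,"dy":0,"dz":1,"rx":0,"ry":0,"rz":0,"hand":1}]'
```

```text
clock: 21.5
position: [0.4569, 0.0843, 0.1544]
tool_rot: [3.141, -0.0, 2.112]
force: [0.6, -0.7, 2.0]
grip_width: 0.0372
clock: 21.7
position: [0.4569, 0.0842, 0.1524]
tool_rot: [3.141, 0.0, 2.112]
force: [0.7, 0.2, 1.6]
grip_width: 0.037
clock: 21.8
position: [0.4568, 0.0842, 0.1514]
tool_rot: [3.141, -0.0, 2.112]
force: [2.4, 0.5, 2.9]
grip_width: 0.0372
```

```bash
python3 -m inch '[{"dx":0,"dy":0,"dz":0.6,"rx":0,"ry":0,"rz":0,"hand":1}]'; python3 -m inch '[{"dx":0,"dy":0,"dz":0.5,"rx":0,"ry":0,"rz":0,"hand":1}]'; python3 -m inch '[{"dx":0,"dy":0,"dz":0.4,"rx":0,"ry":0,"rz":0,"hand":1}]'
```

```text
clock: 21.9
position: [0.4568, 0.0842, 0.1507]
tool_rot: [3.141, -0.0, 2.112]
force: [1.4, 0.0, 2.9]
grip_width: 0.0373
clock: 22.0
position: [0.4568, 0.0843, 0.1503]
tool_rot: [3.141, -0.0, 2.112]
force: [2.5, 0.2, 1.1]
grip_width: 0.037
clock: 22.1
position: [0.4568, 0.0842, 0.1499]
tool_rot: [3.141, -0.0, 2.112]
force: [2.0, -0.2, 2.4]
grip_width: 0.0371
```

```bash
python3 -m inch '[{"dx":0,"dy":0,"dz":0.4,"rx":0,"ry":0,"rz":0,"hand":1}]'; python3 -m inch '[{"dx":0,"dy":0,"dz":0.4,"rx":0,"ry":0,"rz":0,"hand":1}]'
```

```text
clock: 22.2
position: [0.4568, 0.0842, 0.1495]
tool_rot: [3.141, 0.0, 2.112]
force: [1.7, 0.1, 3.0]
grip_width: 0.037
clock: 22.3
position: [0.4569, 0.0843, 0.1494]
tool_rot: [3.141, 0.0, 2.112]
force: [-0.1, -1.1, 17.3]
grip_width: 0.0372
```

```bash
python3 -m inch '[{"dx":0,"dy":0,"dz":-10,"rx":0,"ry":0,"rz":0,"hand":1},{"dx":0,"dy":0,"dz":-35,"rx":0,"ry":0,"rz":0,"hand":1},{"dx":0,"dy":0,"dz":-45,"rx":0,"ry":0,"rz":0,"hand":1},{"dx":0,"dy":0,"dz":-35,"rx":0,"ry":0,"rz":0,"hand":1},{"dx":0,"dy":0,"dz":-10,"rx":0,"ry":0,"rz":0,"hand":1},{"dx":0,"dy":0,"dz":0,"rx":0,"ry":0,"rz":0,"hand":1}]'
python3 - <<'E'
from parts import *
for n in("wrist","top","side"):
    cc,im,d=snap(n,n+"13.png"); P=cloud(cc,d)
    print(n,flange(P,d,.452,-.11,.03,.06));print(flange(P,d,.457,.085,.028,.06,.027),body(P,d,.453,.083,.015,.028))
    for a in bot.trace(n,"pad")[:1]:
        cs,_=cv2.findContours(a["region"].astype(np.uint8),cv2.RETR_EXTERNAL,cv2.CHAIN_APPROX_NONE)
        k=max(cs,key=cv2.contourArea)[:,0,::-1]; q=at_z(cc,k,.008)[:,:2]*1000
        print("pad",round(a["score"],2),cv2.minEnclosingCircle(q.astype(np.float32)),(q.min(0)+q.max(0))/2, q.max(0)-q.min(0))
E
python3 go.py 0.613 0.16 0.285 2.113
```

```text
clock: 22.9
position: [0.4567, 0.0839, 0.2847]
tool_rot: [3.141, 0.001, 2.111]
force: [-0.1, -0.6, -6.9]
grip_width: 0.0374
wrist None
(536, array([0.4563, 0.0857]), np.float64(0.02966124517628707), array([0.032 , 0.0307]), array([456.2451,  84.9461,  17.8184])) (1646, ((452.84588623046875, 83.14804077148438), (87.89337921142578, 50.68827438354492), 25.19326400756836))
top (132, array([ 0.4509, -0.1089]), np.float64(0.03255493249704844), array([0.0466, 0.048 ]), array([ 452.7224, -110.1376,   29.1032]))
(12, array([0.4693, 0.0671]), np.float64(0.02921985544312533), array([0.0221, 0.0163]), array([469.3289,  68.5609,  13.782 ])) (71, ((468.3161926269531, 63.941566467285156), (83.7815933227539, 19.328075408935547), 39.70042037963867))
pad 0.63 ((619.0250854492188, 159.58050537109375), 44.8835563659668) [619.029  158.7998] [86.9324 87.0686]
side (190, array([ 0.4513, -0.1102]), np.float64(0.031655966513880696), array([0.0334, 0.0351]), array([ 449.3689, -107.8645,   26.7065]))
(129, array([0.4545, 0.0825]), np.float64(0.02995140247466921), array([0.0315, 0.035 ]), array([455.2275,  84.0587,  24.7383])) (455, ((451.0782775878906, 80.20406341552734), (91.57565307617188, 50.590763092041016), 25.24346351623535))
pad 0.77 ((613.4638671875, 154.62413024902344), 46.21337127685547) [614.3563 153.9682] [87.8992 88.8972]
t 23.2 pos [0.4562 0.0841 0.283 ] rot [-3.1399 -0.0012  2.1121] F [ 0.5757 -1.3863 -5.8069] w 0.0373
dxyz mm [-15.8 173.5  -2.3] rv [-0.002 -0.001 -0.001] q [ 0.4   0.29 -0.86  1.91  0.25  1.05 -0.02]
```

View pics/wrist13.png

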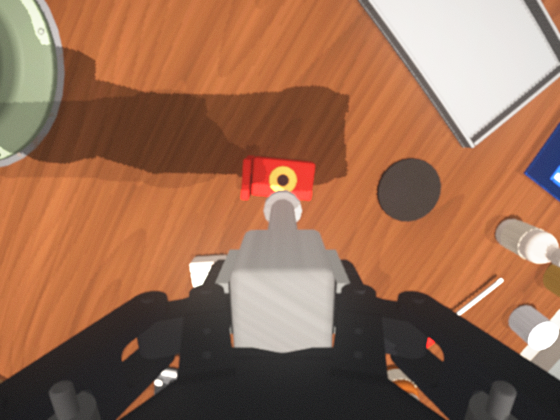

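```bash
python3 go.py 0.615 0.158 0.285 2.113; python3 -m inch '[{"dx":-2,"dy":20,"dz":0,"rx":0,"ry":0,"rz":0,"hand":1},{"dx":-4,"dy":40,"dz":0,"rx":0,"ry":0,"rz":0,"hand":1},{"dx":-4,"dy":45,"dz":0,"rx":0,"ry":0,"rz":0,"hand":1},{"dx":-4,"dy":40,"dz":0,"rx":0,"ry":0,"rz":0,"hand":1},{"dx":-2,"dy":20,"dz":0,"rx":0,"ry":0,"rz":0,"hand":1},{"dx":-1.5,"dy":9,"dz":20,"rx":0,"ry":0,"rz":0,"hand":1},{"dx":0,"dy":0,"dz":40,"rx":0,"ry":0,"rz":0,"hand":1},{"dx":0,"dy":0,"dz":40,"rx":0,"ry":0,"rz":0,"hand":1},{"dx":0,"dy":0,"dz":20,"rx":0,"ry":0,"rz":0,"hand":1},{"dx":0,"dy":0,"dz":0,"rx":0,"ry":0,"rz":0,"hand":1}]'; python3 -m inch '[{"dx":0,"dy":0,"dz":0,"rx":0,"ry":0,"rz":0,"hand":1}]'; python3 go.py 0.615 0.158 0.1275 2.113
python3 - <<'E'
from parts import *
cc,im,d=snap("wrist"); cv2.imwrite('pics/w14z.png',cv2.resize(im[100:300,160:410,::-1],(750,600)))
E
```

```text
t 23.2 pos [0.4562 0.0841 0.283 ] rot [-3.1399 -0.0012  2.1121] F [ 0.5757 -1.3863 -5.8069] w 0.0373
dxyz mm [-18.5 174.2  -2.3] rv [-0.002 -0.001 -0.001] q [ 0.4   0.29 -0.86  1.91  0.25  1.05 -0.02]
clock: 24.2
position: [0.6131, 0.1582, 0.1602]
tool_rot: [-3.136, -0.002, 2.112]
force: [-0.4, -0.1, -5.0]
grip_width: 0.0375
clock: 24.3
position: [0.6149, 0.1591, 0.1642]
tool_rot: [-3.141, -0.001, 2.112]
force: [1.1, 0.9, -4.7]
grip_width: 0.0368
t 24.3 pos [0.6149 0.1591 0.1642] rot [-3.1413 -0.0006  2.112 ] F [ 1.1191  0.9253 -4.7104] w 0.0368
dxyz mm [-1.  -0.5 36.7] rv [-0.    -0.001 -0.001] q [ 0.11  0.7  -0.72  1.61  0.52  1.03 -0.22]
```

View pics/w14z.png

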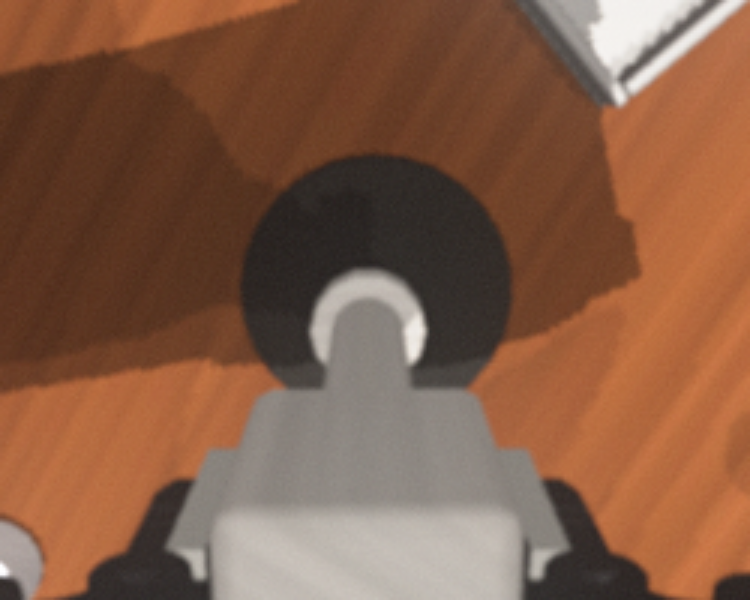

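```bash
python3 -m inch '[{"dx":0,"dy":1.5,"dz":15,"rx":0,"ry":0,"rz":0,"hand":1},{"dx":0,"dy":0,"dz":12,"rx":0,"ry":0,"rz":0,"hand":1},{"dx":0,"dy":0,"dz":6,"rx":0,"ry":0,"rz":0,"hand":1},{"dx":0,"dy":0,"dz":0,"rx":0,"ry":0,"rz":0,"hand":1},{"dx":0,"dy":0,"dz":0,"rx":0,"ry":0,"rz":0,"hand":1}]'; python3 -m inch '[{"dx":0,"dy":0,"dz":1.5,"rx":0,"ry":0,"rz":0,"hand":1},{"dx":0,"dy":0,"dz":1,"rx":0,"ry":0,"rz":0,"hand":1},{"dx":0,"dy":0,"dz":0.5,"rx":0,"ry":0,"rz":0,"hand":1}]'
```

```text
clock: 24.85
position: [0.6162, 0.1597, 0.1312]
tool_rot: [3.142, -0.0, 2.112]
force: [0.3, 0.4, -5.0]
grip_width: 0.0373
clock: 25.15
position: [0.6162, 0.1595, 0.1282]
tool_rot: [3.141, 0.0, 2.112]
force: [0.2, 0.3, -5.0]
grip_width: 0.0373
```

```bash
python3 -m inch '[{"dx":0,"dy":0,"dz":0.5,"rx":0,"ry":0,"rz":0,"hand":1},{"dx":0,"dy":0,"dz":0,"rx":0,"ry":0,"rz":0,"hand":1}]';python3 -m inch '[{"dx":0,"dy":0,"dz":0.3,"rx":0,"ry":0,"rz":0,"hand":1},{"dx":0,"dy":0,"dz":0,"rx":0,"ry":0,"rz":0,"hand":1}]'
```

```text
clock: 25.35
position: [0.6162, 0.1596, 0.1277]
tool_rot: [3.141, -0.0, 2.112]
force: [-0.1, -1.0, -5.1]
grip_width: 0.0373
clock: 25.55
position: [0.6163, 0.1596, 0.1276]
tool_rot: [3.141, 0.0, 2.112]
force: [-2.1, -0.6, 1.1]
grip_width: 0.0371
```

Foot on the pad. Open gradually.

```bash
python3 -m inch '[{"dx":0,"dy":0,"dz":0,"rx":0,"ry":0,"rz":0,"hand":0.15},{"dx":0,"dy":0,"dz":0,"rx":0,"ry":0,"rz":0,"hand":0.05},{"dx":0,"dy":0,"dz":0,"rx":0,"ry":0,"rz":0,"hand":0},{"dx":0,"dy":0,"dz":0,"rx":0,"ry":0,"rz":0,"hand":-0.1},{"dx":0,"dy":0,"dz":0,"rx":0,"ry":0,"rz":0,"hand":-0.2},{"dx":0,"dy":0,"dz":0,"rx":0,"ry":0,"rz":0,"hand":-0.4},{"dx":0,"dy":0,"dz":0,"rx":0,"ry":0,"rz":0,"hand":-0.7},{"dx":0,"dy":0,"dz":0,"rx":0,"ry":0,"rz":0,"hand":-1},{"dx":0,"dy":0,"dz":0,"rx":0,"ry":0,"rz":0,"hand":-1},{"dx":0,"dy":0,"dz":0,"rx":0,"ry":0,"rz":0,"hand":-1}]'
python3 - <<'E'
from parts import *
cc,im,d=snap("wrist","w15.png"); P=cloud(cc,d); print(body(P,d,.615,.158,.165,.19,.04))
cc,im,d=snap("side","s15.png"); cv2.imwrite('pics/s15z.png',cv2.resize(im[80:230,150:350,::-1],(800,600)))
E
```

```text
clock: 26.55
position: [0.6162, 0.1595, 0.1273]
tool_rot: [3.142, 0.0, 2.112]
force: [-0.4, 1.0, -0.1]
grip_width: 0.0854
(8696, ((605.9014282226562, 155.78173828125), (58.00389099121094, 34.66082000732422), 31.600500106811523))
```

View pics/w15.png

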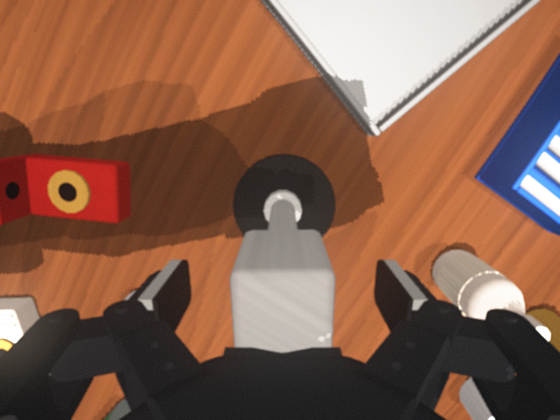

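View pics/s15z.png

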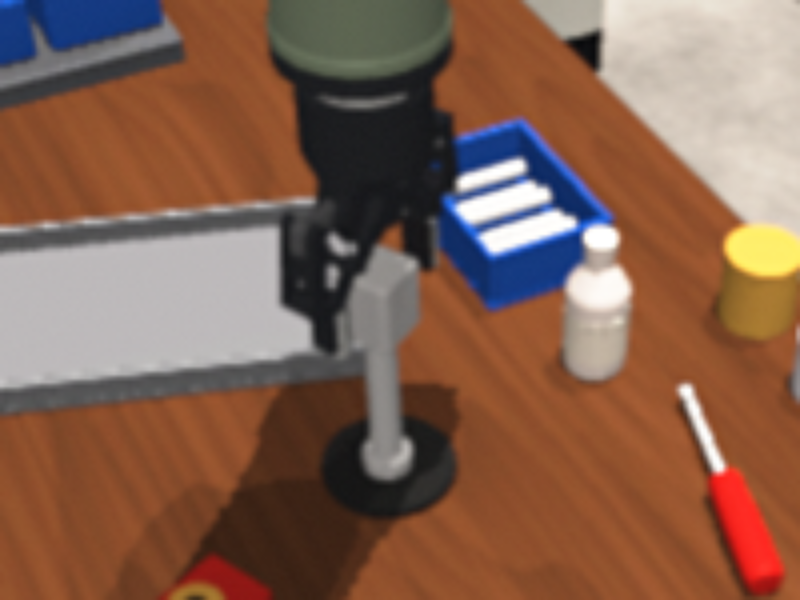

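```bash
python3 -m inch '[{"dx":0,"dy":0,"dz":-15,"rx":0,"ry":0,"rz":0,"hand":-1},{"dx":0,"dy":0,"dz":-35,"rx":0,"ry":0,"rz":0,"hand":-1},{"dx":0,"dy":0,"dz":-45,"rx":0,"ry":0,"rz":0,"hand":-1},{"dx":0,"dy":0,"dz":-45,"rx":0,"ry":0,"rz":0,"hand":-1},{"dx":0,"dy":0,"dz":-15,"rx":0,"ry":0,"rz":0,"hand":-1},{"dx":0,"dy":0,"dz":0,"rx":0,"ry":0,"rz":0,"hand":-1},{"dx":0,"dy":0,"dz":0,"rx":0,"ry":0,"rz":0,"hand":-1}]'
python3 - <<'E'
from parts import *
s=bot.observe(); cc,im,d=snap("wrist","w16.png"); P=cloud(cc,d); print(body(P,d,.615,.158,.165,.19,.04)); print(s["position"])
Rt=R.from_euler('xyz',s["tool_rot"]); T=Rt.inv().apply(P.reshape(-1,3)-s["position"]).reshape(P.shape)
m=(d>0)&(abs(T[...,0])<.03)&(abs(T[...,1])<.07)&(T[...,2]<.02)&(T[...,2]>-.06)
t=T[m]; print(len(t), np.percentile(t,[1,50,99],axis=0)); print(t[np.argsort(-t[:,2])[:5]])
for n in ("top","side"):
    cc,im,d=snap(n,n+"16.png"); P=cloud(cc,d)
    print(n,flange(P,d,.457,.085,.028,.06,.027),body(P,d,.453,.083,.015,.028), flange(P,d,.452,-.11,.03,.06))
E
```

```text
clock: 27.35
position: [0.6159, 0.1594, 0.2822]
tool_rot: [-3.141, 0.0, 2.112]
force: [-0.5, 0.3, 0.1]
grip_width: 0.0855
(1948, ((615.7230224609375, 159.1845703125), (37.77436828613281, 38.227821350097656), 31.654705047607422))
[0.6159 0.1594 0.2822]
6505 [[-0.0103 -0.0643 -0.0598]
 [ 0.0072 -0.0423 -0.0391]
 [ 0.0135  0.0628 -0.0143]]
[[-0.0081  0.0424 -0.0122]
 [ 0.0058  0.0421 -0.0122]
 [-0.007   0.0423 -0.0122]
 [-0.0007  0.0422 -0.0123]
 [ 0.     -0.0435 -0.0125]]
top None (0, ((0.0, 0.0), (0.0, 0.0), 0.0)) (148, array([ 0.4524, -0.1097]), np.float64(0.03226184502884244), array([0.0496, 0.0498]), array([ 452.8607, -109.0566,   29.3978]))
side (119, array([0.4552, 0.083 ]), np.float64(0.029821049141554035), array([0.0317, 0.034 ]), array([459.362 ,  84.8385,  21.9887])) (466, ((450.64508056640625, 80.030029296875), (90.96468353271484, 51.05016326904297), 25.22663688659668)) (191, array([ 0.4516, -0.1101]), np.float64(0.031766280052096585), array([0.0328, 0.0349]), array([ 449.5174, -108.5707,   27.8057]))
```

View pics/w16.png

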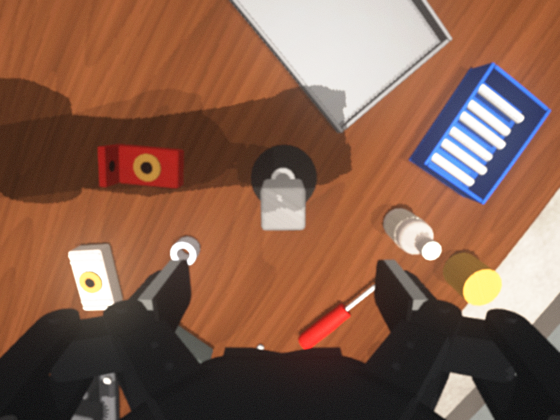

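View pics/side16.png

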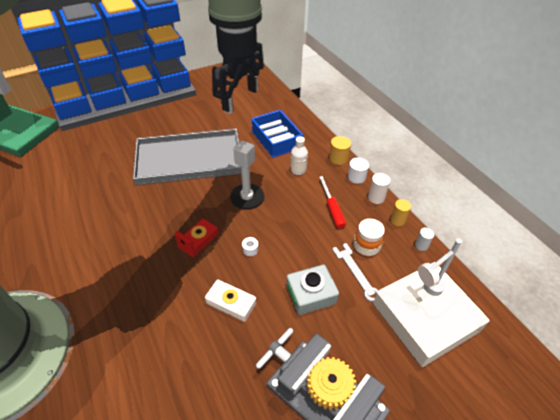

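```bash
python3 go.py 0.451 0.082 0.20 0.44
```

```text
t 27.5 pos [0.6158 0.1593 0.2812] rot [-3.1398 -0.0005  2.1119] F [-0.5752 -0.0656 -0.3561] w 0.0856
dxyz mm [  18.6 -180.9   81.5] rv [-0.002  0.001  1.672] q [ 0.14  0.59 -0.77  1.48  0.42  1.24 -0.14]
```

```bash
python3 -m inch '[{"dx":2,"dy":-20,"dz":0,"rx":0,"ry":0,"rz":0,"hand":-1},{"dx":4,"dy":-40,"dz":0,"rx":0,"ry":0,"rz":0,"hand":-1},{"dx":4,"dy":-40,"dz":0,"rx":0,"ry":0,"rz":0,"hand":-1},{"dx":4,"dy":-40,"dz":0,"rx":0,"ry":0,"rz":0,"hand":-1},{"dx":4.6,"dy":-41,"dz":0,"rx":0,"ry":0,"rz":0,"hand":-1},{"dx":0,"dy":0,"dz":0,"rx":0,"ry":0,"rz":0.149,"hand":-1},{"dx":0,"dy":0,"dz":0,"rx":0,"ry":0,"rz":0.149,"hand":-1},{"dx":0,"dy":0,"dz":0,"rx":0,"ry":0,"rz":0.149,"hand":-1},{"dx":0,"dy":0,"dz":0,"rx":0,"ry":0,"rz":0.149,"hand":-1},{"dx":0,"dy":0,"dz":0,"rx":0,"ry":0,"rz":0.149,"hand":-1}]'; python3 -m inch '[{"dx":0,"dy":0,"dz":20,"rx":0,"ry":0,"rz":0.149,"hand":-1},{"dx":0,"dy":0,"dz":20,"rx":0,"ry":0,"rz":0.149,"hand":-1},{"dx":0,"dy":0,"dz":20,"rx":0,"ry":0,"rz":0.149,"hand":-1},{"dx":0,"dy":0,"dz":20,"rx":0,"ry":0,"rz":0.149,"hand":-1},{"dx":0,"dy":0,"dz":0,"rx":0,"ry":0,"rz":0.149,"hand":-1},{"dx":0,"dy":0,"dz":0,"rx":0,"ry":0,"rz":0.149,"hand":-1},{"dx":0,"dy":0,"dz":0,"rx":0,"ry":0,"rz":0.033,"hand":-1},{"dx":0,"dy":0,"dz":0,"rx":0,"ry":0,"rz":0,"hand":-1}]'; python3 go.py 0.451 0.082 0.20 0.44
python3 - <<'E'
from parts import *
cc,im,d=snap("wrist","w17.png"); P=cloud(cc,d)
print(flange(P,d,.457,.085,.028,.04,.023),body(P,d,.453,.083,.018,.028))
E
```

```text
clock: 28.5
position: [0.4511, 0.0821, 0.2817]
tool_rot: [-3.14, 0.0, 1.361]
force: [-0.1, 0.4, 0.7]
grip_width: 0.0855
clock: 29.3
position: [0.4512, 0.0824, 0.202]
tool_rot: [-3.141, 0.001, 0.443]
force: [1.0, -0.3, 0.2]
grip_width: 0.0851
t 29.3 pos [0.4512 0.0824 0.202 ] rot [-3.1415  0.0006  0.4426] F [ 0.9966 -0.2993  0.2171] w 0.0851
dxyz mm [-0.3  0.2  2. ] rv [-0.     0.001  0.003] q [ 0.1   0.33 -0.51  2.03  0.22  0.83 -1.66]
(904, array([0.4564, 0.0846]), np.float64(0.02971010648933134), array([0.0315, 0.0316]), array([455.9983,  84.6685,  17.9598])) (2757, ((455.32574462890625, 84.16697692871094), (82.17095184326172, 50.09910202026367), 25.264102935791016))
```

View pics/w17.png

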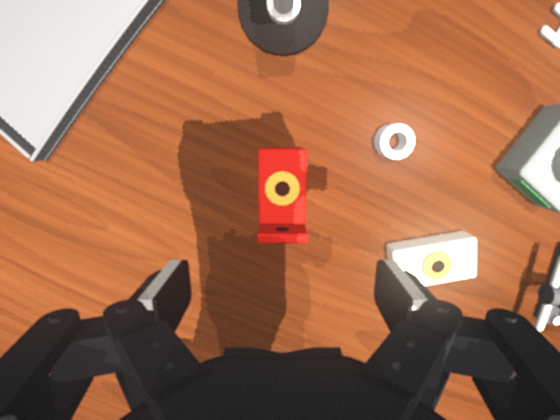

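```bash
python3 -m inch '[{"dx":0,"dy":0,"dz":30,"rx":0,"ry":0,"rz":0.003,"hand":-1},{"dx":0,"dy":0,"dz":45,"rx":0,"ry":0,"rz":0,"hand":-1},{"dx":0,"dy":0,"dz":45,"rx":0,"ry":0,"rz":0,"hand":-1},{"dx":0,"dy":0,"dz":35,"rx":0,"ry":0,"rz":0,"hand":-1},{"dx":0,"dy":0,"dz":20,"rx":0,"ry":0,"rz":0,"hand":-1},{"dx":0,"dy":0,"dz":0,"rx":0,"ry":0,"rz":0,"hand":-1},{"dx":0,"dy":0,"dz":0,"rx":0,"ry":0,"rz":0,"hand":-1}]'; python3 go.py 0.4509 0.0822 0.0 0.44
python3 - <<'E'
from parts import *
cc,im,d=snap("wrist","w18.png"); P=cloud(cc,d)
print(flange(P,d,.457,.085,.028,.04,.023),body(P,d,.453,.083,.018,.028))
E
```

```text
clock: 30.05
position: [0.4515, 0.0825, 0.0277]
tool_rot: [-3.141, 0.0, 0.439]
force: [-0.5, -0.5, 1.5]
grip_width: 0.0855
t 30.05 pos [0.4515 0.0825 0.0277] rot [-3.1413  0.0003  0.4387] F [-0.4941 -0.4771  1.4647] w 0.0855
dxyz mm [-0.6  0.  27.7] rv [-0.     0.    -0.001] q [-0.06  0.64 -0.32  2.15  0.48  0.42 -1.9 ]
(3860, array([0.4564, 0.0848]), np.float64(0.029697394968140084), array([0.0319, 0.0317]), array([455.0191,  83.9837,  19.3953])) (11155, ((455.13275146484375, 84.14375305175781), (82.58745574951172, 50.40690612792969), 24.893388748168945))
```

View pics/w18.png

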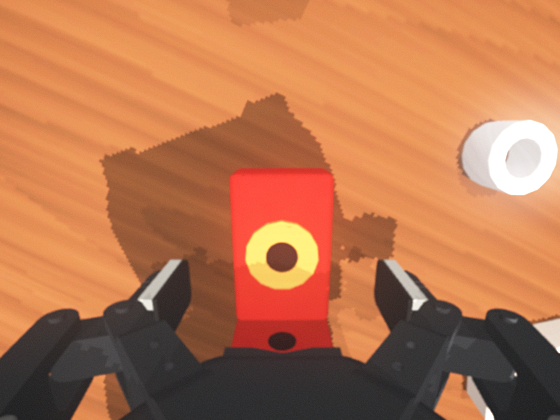

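```bash
python3 -m inch '[{"dx":0,"dy":0,"dz":14,"rx":0,"ry":0,"rz":0,"hand":-1},{"dx":0,"dy":0,"dz":12,"rx":0,"ry":0,"rz":0,"hand":-1},{"dx":0,"dy":0,"dz":0,"rx":0,"ry":0,"rz":0,"hand":-0.6},{"dx":0,"dy":0,"dz":0,"rx":0,"ry":0,"rz":0,"hand":-0.3},{"dx":0,"dy":0,"dz":0,"rx":0,"ry":0,"rz":0,"hand":0},{"dx":0,"dy":0,"dz":0,"rx":0,"ry":0,"rz":0,"hand":1},{"dx":0,"dy":0,"dz":0,"rx":0,"ry":0,"rz":0,"hand":1},{"dx":0,"dy":0,"dz":0,"rx":0,"ry":0,"rz":0,"hand":1}]' 60; python3 -m inch '[{"dx":0,"dy":0,"dz":-10,"rx":0,"ry":0,"rz":0,"hand":1},{"dx":0,"dy":0,"dz":-20,"rx":0,"ry":0,"rz":0,"hand":1},{"dx":0,"dy":0,"dz":-30,"rx":0,"ry":0,"rz":0,"hand":1},{"dx":0,"dy":0,"dz":-40,"rx":0,"ry":0,"rz":0,"hand":1},{"dx":0,"dy":0,"dz":-20,"rx":0,"ry":0,"rz":0,"hand":1},{"dx":0,"dy":0,"dz":0,"rx":0,"ry":0,"rz":0,"hand":1}]'
python3 - <<'E'
from parts import *
cc,im,d=snap("wrist","w19.png")
cc,im,d=snap("top","t19.png");P=cloud(cc,d)
for z in((.0,.012),(.02,.03)):
    b=body(P,d,.535,.38,*z,.2); print(b)
a=bot.trace("top","tray_in")
for k in a[:1]:
    cs,_=cv2.findContours(k["region"].astype(np.uint8),0,1); c=max(cs,key=cv2.contourArea)[:,0,::-1]
    print(cv2.minAreaRect((at_z(cc,c,.02)[:,:2]*1000).astype(np.float32)))
print(bot.tip_of("top","tray_in")[0], at_z(cc,[bot.tip_of("top","tray_in")[0]["centre"]],.005))
E
```

```text
clock: 30.9
position: [0.4517, 0.0824, 0.0021]
tool_rot: [3.141, -0.001, 0.437]
force: [-2.7, 0.2, 7.7]
grip_width: 0.0491
clock: 31.5
position: [0.4527, 0.0823, 0.1244]
tool_rot: [3.14, -0.004, 0.436]
force: [-0.2, -0.3, -4.9]
grip_width: 0.0491
(8573, ((534.8473510742188, 379.99322509765625), (397.78839111328125, 396.5506286621094), 0.5249300003051758))
(518, ((535.3077392578125, 378.26885986328125), (176.0960235595703, 296.8794860839844), 71.76628875732422))
((534.0931396484375, 377.0918273925781), (181.78587341308594, 300.6830749511719), 71.53404998779297)
{'centre': [235.9, 161.0], 'score': 0.71} [[0.5291 0.3878 0.005 ]]
```

View pics/w19.png

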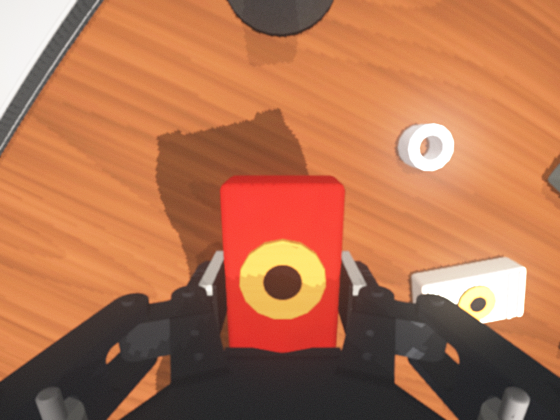

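View pics/t19.png

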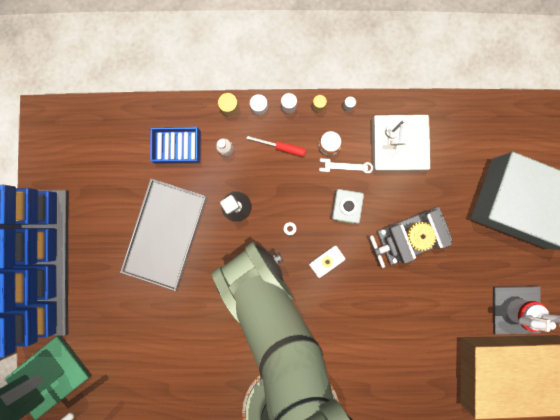

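```bash
python3 go.py 0.476 0.397 0.12 1.251
```

```text
t 31.75 pos [0.4508 0.0822 0.1204] rot [-3.1411  0.0017  0.437 ] F [-0.1158 -0.2637 -4.0337] w 0.0489
dxyz mm [ 156.1 -274.5    0.3] rv [-0.001  0.001 -0.814] q [ 0.05  0.47 -0.46  2.11  0.34  0.64 -1.78]
```

```bash
python3 -m inch '[{"dx":10,"dy":-17,"dz":0,"rx":0,"ry":0,"rz":0,"hand":1},{"dx":20,"dy":-35,"dz":0,"rx":0,"ry":0,"rz":0,"hand":1},{"dx":20,"dy":-36,"dz":0,"rx":0,"ry":0,"rz":0,"hand":1},{"dx":22,"dy":-38,"dz":0,"rx":0,"ry":0,"rz":0,"hand":1},{"dx":22,"dy":-38,"dz":0,"rx":0,"ry":0,"rz":0,"hand":1},{"dx":21,"dy":-37,"dz":0,"rx":0,"ry":0,"rz":0,"hand":1},{"dx":20,"dy":-35,"dz":0,"rx":0,"ry":0,"rz":0,"hand":1},{"dx":14,"dy":-25,"dz":0,"rx":0,"ry":0,"rz":0,"hand":1},{"dx":7,"dy":-13.5,"dz":0,"rx":0,"ry":0,"rz":0,"hand":1},{"dx":0,"dy":0,"dz":0,"rx":0,"ry":0,"rz":-0.13,"hand":1}]'; python3 -m inch '[{"dx":0,"dy":0,"dz":0,"rx":0,"ry":0,"rz":-0.14,"hand":1},{"dx":0,"dy":0,"dz":0,"rx":0,"ry":0,"rz":-0.14,"hand":1},{"dx":0,"dy":0,"dz":0,"rx":0,"ry":0,"rz":-0.14,"hand":1},{"dx":0,"dy":0,"dz":0,"rx":0,"ry":0,"rz":-0.14,"hand":1},{"dx":0,"dy":0,"dz":0,"rx":0,"ry":0,"rz":-0.12,"hand":1},{"dx":0,"dy":0,"dz":0,"rx":0,"ry":0,"rz":0,"hand":1},{"dx":0,"dy":0,"dz":0,"rx":0,"ry":0,"rz":0,"hand":1}]'; python3 go.py 0.476 0.397 0.01 1.251
python3 - <<'E'
from parts import *
cc,im,d=snap("wrist","w20.png"); P=cloud(cc,d)
print(body(P,d,.535,.38,.022,.03,.2))
cc,im,d=snap("side","s20.png");P=cloud(cc,d)
print(body(P,d,.535,.38,.022,.03,.2))
E
```

```text
clock: 32.75
position: [0.4753, 0.3992, 0.1201]
tool_rot: [-3.141, 0.001, 0.57]
force: [0.1, -1.0, -3.2]
grip_width: 0.0488
clock: 33.45
position: [0.4766, 0.3964, 0.1206]
tool_rot: [-3.141, 0.001, 1.243]
force: [0.1, 0.6, -3.4]
grip_width: 0.0486
t 33.45 pos [0.4766 0.3964 0.1206] rot [-3.1409  0.001   1.2426] F [ 0.0523  0.5657 -3.4308] w 0.0486
dxyz mm [  0.5  -0.7 110.6] rv [-0.001  0.001 -0.008] q [-0.37  0.72 -0.64  1.68  0.52  0.92 -1.54]
(5448, ((534.3592529296875, 377.471923828125), (175.26019287109375, 296.373291015625), 71.72859191894531))
(366, ((532.7989501953125, 374.77374267578125), (179.6846466064453, 295.3760070800781), 71.70283508300781))
```

View pics/w20.png

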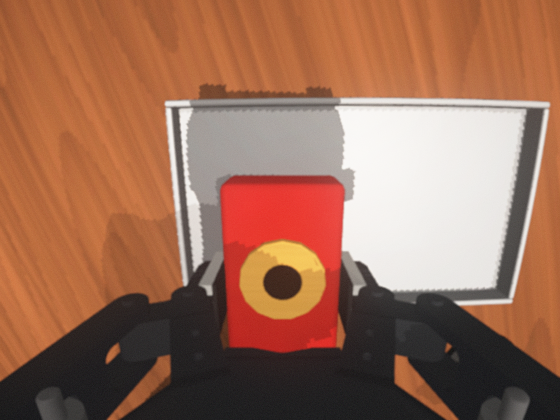

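View pics/s20.png

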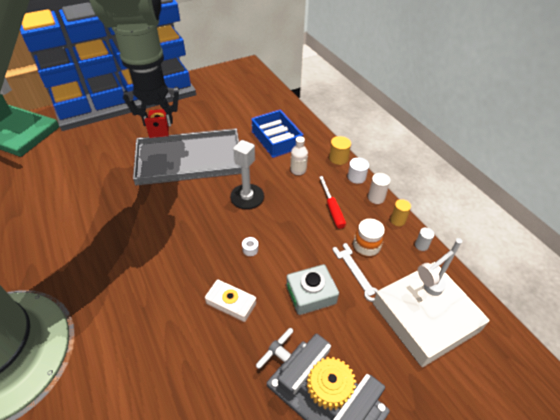

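```bash
python3 -m inch '[{"dx":0,"dy":0,"dz":25,"rx":0,"ry":0,"rz":-0.008,"hand":1},{"dx":0,"dy":0,"dz":35,"rx":0,"ry":0,"rz":0,"hand":1},{"dx":0,"dy":0,"dz":30,"rx":0,"ry":0,"rz":0,"hand":1},{"dx":0,"dy":0,"dz":12,"rx":0,"ry":0,"rz":0,"hand":1},{"dx":0,"dy":0,"dz":7,"rx":0,"ry":0,"rz":0,"hand":1},{"dx":0,"dy":0,"dz":0,"rx":0,"ry":0,"rz":0,"hand":1},{"dx":0,"dy":0,"dz":0,"rx":0,"ry":0,"rz":0,"hand":1}]'; python3 -m inch '[{"dx":0,"dy":0,"dz":1,"rx":0,"ry":0,"rz":0,"hand":1},{"dx":0,"dy":0,"dz":1,"rx":0,"ry":0,"rz":0,"hand":1},{"dx":0,"dy":0,"dz":0,"rx":0,"ry":0,"rz":0,"hand":1}]'
```

```text
clock: 34.25
position: [0.4771, 0.3976, 0.0135]
tool_rot: [3.141, -0.001, 1.254]
force: [0.7, 0.3, -2.1]
grip_width: 0.0485
clock: 34.55
position: [0.4768, 0.397, 0.0107]
tool_rot: [3.141, -0.0, 1.255]
force: [-1.0, -0.4, -3.2]
grip_width: 0.0489
```

```bash
python3 -m inch '[{"dx":0,"dy":0,"dz":1,"rx":0,"ry":0,"rz":0,"hand":1},{"dx":0,"dy":0,"dz":1,"rx":0,"ry":0,"rz":0,"hand":1},{"dx":0,"dy":0,"dz":0,"rx":0,"ry":0,"rz":0,"hand":1}]'; python3 -m inch '[{"dx":0,"dy":0,"dz":1,"rx":0,"ry":0,"rz":0,"hand":1},{"dx":0,"dy":0,"dz":0,"rx":0,"ry":0,"rz":0,"hand":1}]'
```

```text
clock: 34.85
position: [0.4766, 0.3969, 0.0081]
tool_rot: [-3.141, 0.0, 1.255]
force: [0.2, -0.1, -3.7]
grip_width: 0.0489
clock: 35.05
position: [0.4767, 0.3971, 0.0073]
tool_rot: [-3.142, -0.0, 1.255]
force: [-0.0, 0.0, -2.3]
grip_width: 0.0487
```

```bash
python3 -m inch '[{"dx":0,"dy":0,"dz":0.3,"rx":0,"ry":0,"rz":0,"hand":0},{"dx":0,"dy":0,"dz":0,"rx":0,"ry":0,"rz":0,"hand":-0.3},{"dx":0,"dy":0,"dz":0,"rx":0,"ry":0,"rz":0,"hand":-1},{"dx":0,"dy":0,"dz":0,"rx":0,"ry":0,"rz":0,"hand":-1},{"dx":0,"dy":0,"dz":0,"rx":0,"ry":0,"rz":0,"hand":-1},{"dx":0,"dy":0,"dz":-10,"rx":0,"ry":0,"rz":0,"hand":-1},{"dx":0,"dy":0,"dz":-40,"rx":0,"ry":0,"rz":0,"hand":-1},{"dx":0,"dy":0,"dz":-45,"rx":0,"ry":0,"rz":0,"hand":-1},{"dx":0,"dy":0,"dz":-45,"rx":0,"ry":0,"rz":0,"hand":-1},{"dx":0,"dy":0,"dz":-40,"rx":0,"ry":0,"rz":0,"hand":-1}]'; python3 -m inch '[{"dx":0,"dy":0,"dz":-20,"rx":0,"ry":0,"rz":0,"hand":-1},{"dx":0,"dy":0,"dz":0,"rx":0,"ry":0,"rz":0,"hand":-1}]'
python3 - <<'E'
from parts import *
cc,im,d=snap("wrist","w21.png"); P=cloud(cc,d)
print(flange(P,d,.478,.40,.032,.045,.03),body(P,d,.478,.4,.027,.033))
for n in("side","top"):
    cc,im,d=snap(n,n+"21.png");P=cloud(cc,d)
    print(n,flange(P,d,.452,-.11,.03,.06,.027),body(P,d,.452,-.11,.02,.034),body(P,d,.615,.158,.165,.19,.04))
E
python3 go.py 0.4525 -0.11 0.21 2.18
```

```text
clock: 36.05
position: [0.4765, 0.3971, 0.1901]
tool_rot: [3.141, -0.001, 1.255]
force: [0.2, 0.6, 0.8]
grip_width: 0.0853
clock: 36.25
position: [0.4775, 0.398, 0.2109]
tool_rot: [3.139, -0.004, 1.255]
force: [0.1, 0.4, -0.1]
grip_width: 0.0853
(943, array([0.478 , 0.4017]), np.float64(0.03465867266678968), array([0.0325, 0.0337]), array([478.7695, 399.5963,  28.8906])) (2665, ((477.97308349609375, 401.3819274902344), (80.36043548583984, 50.03483200073242), 71.80364990234375))
side (190, array([ 0.4514, -0.1109]), np.float64(0.03164865942370493), array([0.032 , 0.0328]), array([ 454.3908, -106.8747,   23.7986])) (1023, ((450.9781494140625, -111.60397338867188), (51.96703338623047, 96.72116088867188), 34.53384017944336)) (198, ((614.9857177734375, 155.878662109375), (38.927242279052734, 37.60700988769531), 32.58501434326172))
top (119, array([ 0.4525, -0.1115]), np.float64(0.03309005214079641), array([0.0435, 0.0453]), array([ 451.6352, -109.4917,   26.3649])) (502, ((453.621337890625, -109.73493957519531), (51.02942657470703, 95.83756256103516), 35.097713470458984)) (203, ((617.9171752929688, 159.00608825683594), (38.28211975097656, 37.65688705444336), 31.175334930419922))
t 36.4 pos [0.4764 0.3966 0.2066] rot [-3.1414  0.0007  1.2549] F [-0.0277 -0.1775 -1.3691] w 0.0853
dxyz mm [-489.   134.7   -3.1] rv [-0.     0.001 -0.925] q [-0.33  0.62 -0.7   1.61  0.44  1.07 -1.47]
```

View pics/w21.png

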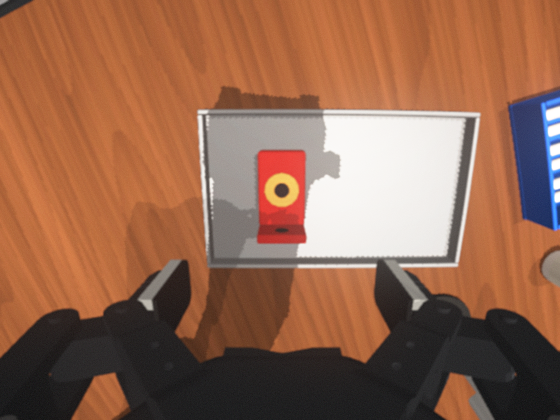

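View pics/side21.png

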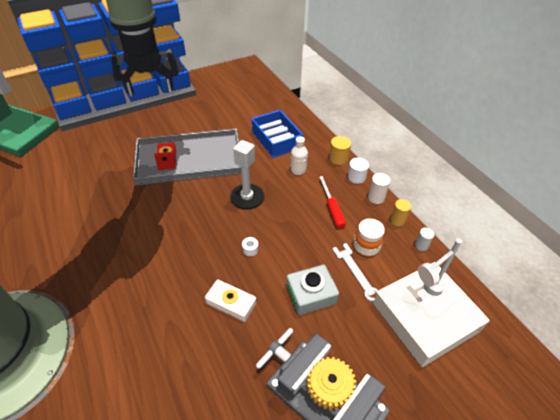

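```bash
python3 -m inch '[{"dx":-25,"dy":7,"dz":0,"rx":0,"ry":0,"rz":0,"hand":-1},{"dx":-45,"dy":12.5,"dz":0,"rx":0,"ry":0,"rz":0,"hand":-1},{"dx":-45,"dy":12.5,"dz":0,"rx":0,"ry":0,"rz":0,"hand":-1},{"dx":-45,"dy":12.5,"dz":0,"rx":0,"ry":0,"rz":0,"hand":-1},{"dx":-45,"dy":12.5,"dz":0,"rx":0,"ry":0,"rz":0,"hand":-1},{"dx":-45,"dy":12.5,"dz":0,"rx":0,"ry":0,"rz":0,"hand":-1},{"dx":-45,"dy":12.5,"dz":0,"rx":0,"ry":0,"rz":0,"hand":-1},{"dx":-45,"dy":12.5,"dz":0,"rx":0,"ry":0,"rz":0,"hand":-1},{"dx":-45,"dy":12.5,"dz":0,"rx":0,"ry":0,"rz":0,"hand":-1},{"dx":-45,"dy":12.5,"dz":0,"rx":0,"ry":0,"rz":0,"hand":-1}]'; python3 -m inch '[{"dx":-40,"dy":11,"dz":0,"rx":0,"ry":0,"rz":0,"hand":-1},{"dx":-20,"dy":5,"dz":0,"rx":0,"ry":0,"rz":0,"hand":-1},{"dx":0,"dy":0,"dz":0,"rx":0,"ry":0,"rz":-0.14,"hand":-1},{"dx":0,"dy":0,"dz":0,"rx":0,"ry":0,"rz":-0.14,"hand":-1},{"dx":0,"dy":0,"dz":0,"rx":0,"ry":0,"rz":-0.14,"hand":-1},{"dx":0,"dy":0,"dz":0,"rx":0,"ry":0,"rz":-0.14,"hand":-1},{"dx":0,"dy":0,"dz":0,"rx":0,"ry":0,"rz":-0.14,"hand":-1},{"dx":0,"dy":0,"dz":0,"rx":0,"ry":0,"rz":-0.14,"hand":-1},{"dx":0,"dy":0,"dz":0,"rx":0,"ry":0,"rz":-0.09,"hand":-1},{"dx":0,"dy":0,"dz":0,"rx":0,"ry":0,"rz":0,"hand":-1}]';  python3 go.py 0.4525 -0.11 0.0 2.185
python3 - <<'E'
from parts import *
cc,im,d=snap("wrist","w22.png"); P=cloud(cc,d)
print(flange(P,d,.452,-.11,.0305,.045,.02),body(P,d,.452,-.11,.022,.032))
E
```

```text
clock: 37.4
position: [0.4556, -0.0507, 0.2063]
tool_rot: [-3.14, 0.0, 1.255]
force: [2.5, -0.1, 1.2]
grip_width: 0.0853
clock: 38.4
position: [0.4526, -0.1108, 0.2062]
tool_rot: [-3.141, -0.002, 2.186]
force: [-0.7, -0.2, -0.7]
grip_width: 0.0852
t 38.4 pos [ 0.4526 -0.1108  0.2062] rot [-3.141  -0.0018  2.1863] F [-0.7272 -0.1988 -0.7283] w 0.0852
dxyz mm [  0.4   0.5 206.2] rv [-0.001 -0.002  0.001] q [ 0.83  0.43 -0.91  2.    0.42  0.92  0.31]
(856, array([ 0.4517, -0.1095]), np.float64(0.03174011225141135), array([0.0316, 0.0317]), array([ 451.7904, -109.5311,   17.8172])) (3868, ((451.7234802246094, -109.31128692626953), (50.067588806152344, 95.7996826171875), 35.13207244873047))
```

View pics/w22.png

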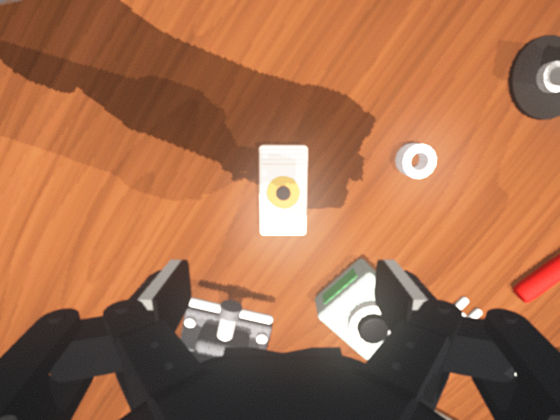

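```bash
python3 -m inch '[{"dx":1.5,"dy":0,"dz":30,"rx":0,"ry":0,"rz":0,"hand":-1},{"dx":0,"dy":0,"dz":45,"rx":0,"ry":0,"rz":0,"hand":-1},{"dx":0,"dy":0,"dz":45,"rx":0,"ry":0,"rz":0,"hand":-1},{"dx":0,"dy":0,"dz":35,"rx":0,"ry":0,"rz":0,"hand":-1},{"dx":0,"dy":0,"dz":20,"rx":0,"ry":0,"rz":0,"hand":-1},{"dx":0,"dy":0,"dz":0,"rx":0,"ry":0,"rz":0,"hand":-1},{"dx":0,"dy":0,"dz":0,"rx":0,"ry":0,"rz":0,"hand":-1}]'; python3 go.py 0.4518 -0.1094 0.001 2.185
python3 - <<'E'
from parts import *
cc,im,d=snap("wrist","w23.png")
E
```

```text
clock: 39.15
position: [0.4523, -0.1093, 0.0323]
tool_rot: [-3.141, -0.0, 2.184]
force: [0.2, 0.0, -0.2]
grip_width: 0.0856
t 39.15 pos [ 0.4523 -0.1093  0.0323] rot [-3.1413 -0.0004  2.1837] F [ 0.1859  0.0313 -0.2144] w 0.0856
dxyz mm [ 0.2 -0.5 31.3] rv [-0.    -0.    -0.001] q [ 0.6   0.7  -0.65  2.12  0.79  0.58 -0.01]
```

View pics/w23.png

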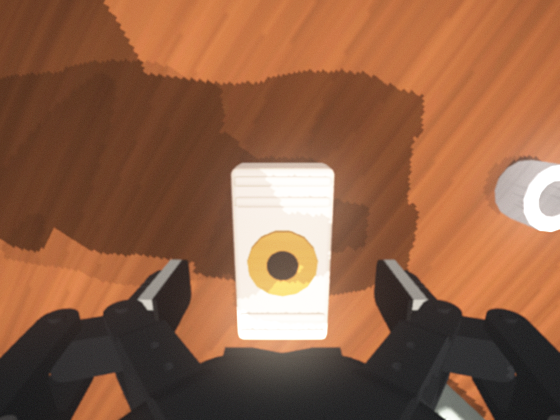

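```bash
python3 -m inch '[{"dx":0,"dy":0,"dz":16,"rx":0,"ry":0,"rz":0,"hand":-1},{"dx":0,"dy":0,"dz":14,"rx":0,"ry":0,"rz":0,"hand":-1},{"dx":0,"dy":0,"dz":0,"rx":0,"ry":0,"rz":0,"hand":-0.6},{"dx":0,"dy":0,"dz":0,"rx":0,"ry":0,"rz":0,"hand":-0.3},{"dx":0,"dy":0,"dz":0,"rx":0,"ry":0,"rz":0,"hand":0},{"dx":0,"dy":0,"dz":0,"rx":0,"ry":0,"rz":0,"hand":1},{"dx":0,"dy":0,"dz":0,"rx":0,"ry":0,"rz":0,"hand":1},{"dx":0,"dy":0,"dz":0,"rx":0,"ry":0,"rz":0,"hand":1}]' 60; python3 -m inch '[{"dx":0,"dy":0,"dz":-10,"rx":0,"ry":0,"rz":0,"hand":1},{"dx":0,"dy":0,"dz":-20,"rx":0,"ry":0,"rz":0,"hand":1},{"dx":0,"dy":0,"dz":-30,"rx":0,"ry":0,"rz":0,"hand":1},{"dx":0,"dy":0,"dz":-40,"rx":0,"ry":0,"rz":0,"hand":1},{"dx":0,"dy":0,"dz":-40,"rx":0,"ry":0,"rz":0,"hand":1},{"dx":0,"dy":0,"dz":-10,"rx":0,"ry":0,"rz":0,"hand":1},{"dx":0,"dy":0,"dz":0,"rx":0,"ry":0,"rz":0,"hand":1}]'
python3 - <<'E'
from parts import *
cc,im,d=snap("wrist","w24.png")
cc,im,d=snap("top","t24.png");P=cloud(cc,d); print(flange(P,d,.478,.40,.032,.045,.03),body(P,d,.478,.4,.027,.033))
E
python3 go.py 0.594 0.357 0.15 1.251
```

```text
clock: 40.0
position: [0.4529, -0.1098, 0.0033]
tool_rot: [3.141, 0.001, 2.184]
force: [-2.6, 0.3, 11.6]
grip_width: 0.0486
clock: 40.7
position: [0.4528, -0.1102, 0.1538]
tool_rot: [3.14, 0.003, 2.184]
force: [0.1, -0.5, -3.1]
grip_width: 0.049
(143, array([0.4791, 0.3999]), np.float64(0.03453783804862254), array([0.0477, 0.0515]), array([478.1825, 400.1393,  29.0481])) (239, ((477.69171142578125, 397.1929016113281), (88.54718780517578, 50.855106353759766), 70.99989318847656))
t 40.8 pos [ 0.4517 -0.1099  0.1515] rot [-3.1409 -0.0002  2.1843] F [ 0.4511  0.473  -3.0294] w 0.0492
dxyz mm [299.9 385.1   1.3] rv [-0.001  0.     0.933] q [ 0.76  0.51 -0.85  2.05  0.53  0.81  0.21]
```

View pics/w24.png

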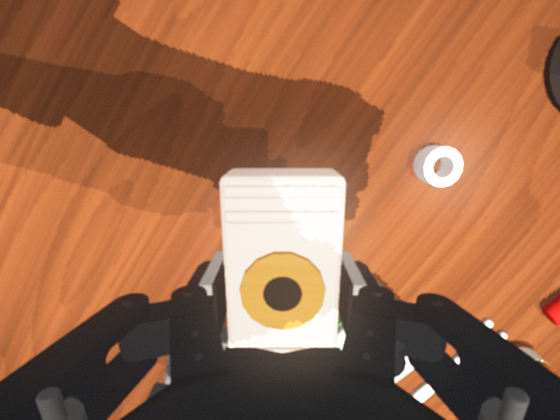

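```bash
python3 -m inch '[{"dx":18,"dy":12,"dz":0,"rx":0,"ry":0,"rz":0,"hand":1},{"dx":36,"dy":25,"dz":0,"rx":0,"ry":0,"rz":0,"hand":1},{"dx":36,"dy":26,"dz":0,"rx":0,"ry":0,"rz":0,"hand":1},{"dx":36,"dy":26,"dz":0,"rx":0,"ry":0,"rz":0,"hand":1},{"dx":36,"dy":26,"dz":0,"rx":0,"ry":0,"rz":0,"hand":1},{"dx":36,"dy":26,"dz":0,"rx":0,"ry":0,"rz":0,"hand":1},{"dx":36,"dy":26,"dz":0,"rx":0,"ry":0,"rz":0,"hand":1},{"dx":36,"dy":26,"dz":0,"rx":0,"ry":0,"rz":0,"hand":1},{"dx":36,"dy":26,"dz":0,"rx":0,"ry":0,"rz":0,"hand":1},{"dx":18,"dy":12,"dz":0,"rx":0,"ry":0,"rz":0,"hand":1}]'; python3 -m inch '[{"dx":0,"dy":0,"dz":0,"rx":0,"ry":0,"rz":0.14,"hand":1},{"dx":0,"dy":0,"dz":0,"rx":0,"ry":0,"rz":0.14,"hand":1},{"dx":0,"dy":0,"dz":0,"rx":0,"ry":0,"rz":0.14,"hand":1},{"dx":0,"dy":0,"dz":0,"rx":0,"ry":0,"rz":0.14,"hand":1},{"dx":0,"dy":0,"dz":0,"rx":0,"ry":0,"rz":0.14,"hand":1},{"dx":0,"dy":0,"dz":0,"rx":0,"ry":0,"rz":0.13,"hand":1},{"dx":0,"dy":0,"dz":0,"rx":0,"ry":0,"rz":0.1,"hand":1},{"dx":0,"dy":0,"dz":0,"rx":0,"ry":0,"rz":0,"hand":1}]'; python3 go.py 0.594 0.357 0.15 1.251
```

```text
clock: 41.8
position: [0.4528, 0.2922, 0.1505]
tool_rot: [-3.14, -0.002, 2.188]
force: [0.1, -0.5, -1.6]
grip_width: 0.0485
clock: 42.6
position: [0.4537, 0.288, 0.1506]
tool_rot: [-3.14, 0.002, 1.254]
force: [-0.4, 0.3, -2.3]
grip_width: 0.0491
t 42.6 pos [0.4537 0.288  0.1506] rot [-3.1404  0.0021  1.2537] F [-0.3659  0.3218 -2.2572] w 0.0491
dxyz mm [109.3 111.8   0.2] rv [-0.001  0.002  0.003] q [-0.24  0.55 -0.6   1.88  0.41  0.84 -1.37]
```

```bash
python3 -m inch '[{"dx":15,"dy":15,"dz":0,"rx":0,"ry":0,"rz":0,"hand":1},{"dx":28,"dy":28,"dz":0,"rx":0,"ry":0,"rz":0,"hand":1},{"dx":30,"dy":31,"dz":0,"rx":0,"ry":0,"rz":0,"hand":1},{"dx":25,"dy":26,"dz":0,"rx":0,"ry":0,"rz":0,"hand":1},{"dx":11.3,"dy":11.8,"dz":0,"rx":0,"ry":0,"rz":0.003,"hand":1},{"dx":0,"dy":0,"dz":20,"rx":0,"ry":0,"rz":0,"hand":1},{"dx":0,"dy":0,"dz":20,"rx":0,"ry":0,"rz":0,"hand":1},{"dx":0,"dy":0,"dz":0,"rx":0,"ry":0,"rz":0,"hand":1},{"dx":0,"dy":0,"dz":0,"rx":0,"ry":0,"rz":0,"hand":1}]'; python3 go.py 0.594 0.357 0.0083 1.251
python3 - <<'E'
from parts import *
cc,im,d=snap("wrist","w25.png")
cc,im,d=snap("side","s25.png")
E
```

```text
clock: 43.5
position: [0.5943, 0.3574, 0.1114]
tool_rot: [-3.141, 0.001, 1.254]
force: [-0.2, -0.2, -2.2]
grip_width: 0.0485
t 43.5 pos [0.5943 0.3574 0.1114] rot [-3.1405  0.0011  1.2538] F [-0.1885 -0.2081 -2.2164] w 0.0485
dxyz mm [ -0.3  -0.1 103.1] rv [-0.001  0.001  0.003] q [-0.31  0.81 -0.54  1.47  0.46  0.99 -1.28]
```

View pics/w25.png

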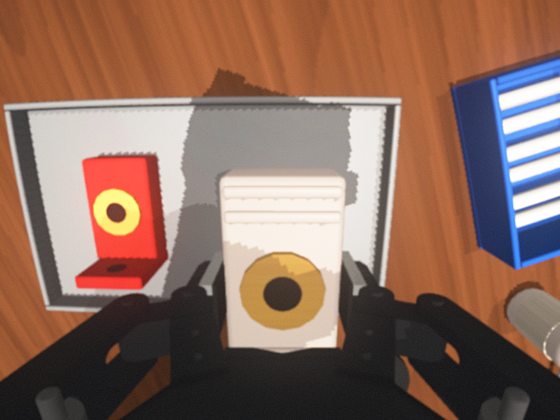

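View pics/s25.png

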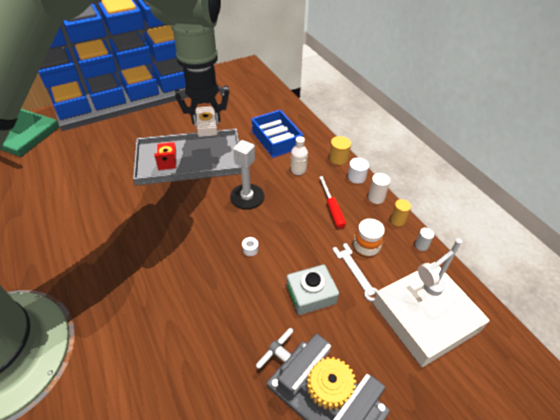

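```bash
python3 -m inch '[{"dx":0,"dy":0,"dz":25,"rx":0,"ry":0,"rz":0,"hand":1},{"dx":0,"dy":0,"dz":35,"rx":0,"ry":0,"rz":0,"hand":1},{"dx":0,"dy":0,"dz":25,"rx":0,"ry":0,"rz":0,"hand":1},{"dx":0,"dy":0,"dz":12,"rx":0,"ry":0,"rz":0,"hand":1},{"dx":0,"dy":0,"dz":2,"rx":0,"ry":0,"rz":0,"hand":1},{"dx":0,"dy":0,"dz":1,"rx":0,"ry":0,"rz":0,"hand":1},{"dx":0,"dy":0,"dz":0,"rx":0,"ry":0,"rz":0,"hand":1}]'; python3 -m inch '[{"dx":0,"dy":0,"dz":1,"rx":0,"ry":0,"rz":0,"hand":1},{"dx":0,"dy":0,"dz":0.5,"rx":0,"ry":0,"rz":0,"hand":1},{"dx":0,"dy":0,"dz":0,"rx":0,"ry":0,"rz":0,"hand":1}]'
```

```text
clock: 44.3
position: [0.5954, 0.358, 0.0135]
tool_rot: [3.14, -0.002, 1.252]
force: [0.1, 0.2, -2.8]
grip_width: 0.0489
clock: 44.6
position: [0.5948, 0.3575, 0.0108]
tool_rot: [3.141, -0.0, 1.252]
force: [-0.6, -0.1, -2.5]
grip_width: 0.0493
```

```bash
python3 -m inch '[{"dx":0,"dy":0,"dz":1,"rx":0,"ry":0,"rz":0,"hand":1},{"dx":0,"dy":0,"dz":1,"rx":0,"ry":0,"rz":0,"hand":1},{"dx":0,"dy":0,"dz":0,"rx":0,"ry":0,"rz":0,"hand":1}]'
```

```text
clock: 44.9
position: [0.5947, 0.3575, 0.0085]
tool_rot: [3.142, -0.0, 1.252]
force: [0.4, -0.0, -1.2]
grip_width: 0.0489
```

Near touch; release and rise, then look.

```bash
python3 -m inch '[{"dx":0,"dy":0,"dz":0.3,"rx":0,"ry":0,"rz":0,"hand":0},{"dx":0,"dy":0,"dz":0,"rx":0,"ry":0,"rz":0,"hand":-0.3},{"dx":0,"dy":0,"dz":0,"rx":0,"ry":0,"rz":0,"hand":-1},{"dx":0,"dy":0,"dz":0,"rx":0,"ry":0,"rz":0,"hand":-1},{"dx":0,"dy":0,"dz":0,"rx":0,"ry":0,"rz":0,"hand":-1},{"dx":0,"dy":0,"dz":-10,"rx":0,"ry":0,"rz":0,"hand":-1},{"dx":0,"dy":0,"dz":-40,"rx":0,"ry":0,"rz":0,"hand":-1},{"dx":0,"dy":0,"dz":-45,"rx":0,"ry":0,"rz":0,"hand":-1},{"dx":0,"dy":0,"dz":-45,"rx":0,"ry":0,"rz":0,"hand":-1},{"dx":0,"dy":0,"dz":-45,"rx":0,"ry":0,"rz":0,"hand":-1}]'; python3 -m inch '[{"dx":0,"dy":0,"dz":-45,"rx":0,"ry":0,"rz":0,"hand":-1},{"dx":0,"dy":0,"dz":-45,"rx":0,"ry":0,"rz":0,"hand":-1},{"dx":0,"dy":0,"dz":-15,"rx":0,"ry":0,"rz":0,"hand":-1},{"dx":0,"dy":0,"dz":0,"rx":0,"ry":0,"rz":0,"hand":-1}]'
python3 - <<'E'
from parts import *
cc,im,d=snap("wrist","w26.png"); P=cloud(cc,d)
print(flange(P,d,.478,.40,.0325,.045,.02),body(P,d,.478,.4,.027,.0325)); print(flange(P,d,.595,.358,.0355,.045,.02),body(P,d,.595,.358,.028,.0365))
c0=np.array([.535,.378]); 
for n in("side","top"):
    cc,im,d=snap(n,n+"26.png");P=cloud(cc,d)
    print(n,body(P,d,.615,.158,.165,.19,.04)); q=P[(d>0)&(P[...,2]>.05)&(P[...,2]<.075)&(np.hypot(P[...,0]-.616,P[...,1]+.17)<.03)]; print("button",len(q),np.percentile(q,[2,50,98],axis=0).ravel())
    k=P[(d>0)&(P[...,2]>.035)&(P[...,2]<.075)&(np.hypot(P[...,0]-.616,P[...,1]+.17)<.07)]; print(cv2.minAreaRect(k[:,:2].astype(np.float32)*1000))
    print(bot.tip_of(n,"button_top")[:2])
E
python3 go.py 0.616 -0.17 0.25 1.251
```

```text
clock: 45.9
position: [0.5944, 0.3574, 0.1959]
tool_rot: [3.141, -0.001, 1.252]
force: [1.6, -0.0, 0.8]
grip_width: 0.0852
clock: 46.3
position: [0.5951, 0.3581, 0.3016]
tool_rot: [3.139, -0.004, 1.252]
force: [-0.0, 0.6, -0.4]
grip_width: 0.0857
(547, array([0.4784, 0.4022]), np.float64(0.03458286883666961), array([0.0311, 0.0321]), array([477.3536, 400.3431,  19.6946])) (1612, ((477.064208984375, 398.9671325683594), (87.63850402832031, 50.02916717529297), 72.15830993652344))
(520, array([0.5949, 0.3577]), np.float64(0.036708632970621796), array([0.0319, 0.0315]), array([594.941 , 357.6554,  17.8619])) (2304, ((594.6261596679688, 357.8490295410156), (96.45625305175781, 49.616641998291016), 72.14473724365234))
side (198, ((615.3095703125, 156.4075164794922), (38.99790954589844, 37.487060546875), 31.26896858215332))
button 414 [ 0.5901 -0.1952  0.0512  0.6096 -0.1767  0.0586  0.6354 -0.1502  0.0682]
((613.1417846679688, -172.4913330078125), (80.4461669921875, 91.06834411621094), 80.70201873779297)
[{'centre': [275.8, 313.0], 'score': 0.55}, {'centre': [244.8, 369.3], 'score': 0.31}]
top (199, ((617.7896728515625, 159.30581665039062), (38.503265380859375, 38.284584045410156), 31.158479690551758))
button 234 [ 0.593  -0.1917  0.0508  0.6157 -0.1699  0.0607  0.6391 -0.1482  0.0717]
((615.781005859375, -169.644287109375), (77.90873718261719, 91.00921630859375), 80.56549835205078)
[{'centre': [206.0, 350.7], 'score': 0.59}, {'centre': [235.0, 424.6], 'score': 0.17}]
t 46.55 pos [0.5944 0.3571 0.2969] rot [-3.1404  0.0015  1.2519] F [ 0.5201 -0.4994 -1.2158] w 0.0854
dxyz mm [-493.7  185.8   47.4] rv [-0.001  0.002  0.001] q [-0.29  0.64 -0.6   1.29  0.36  1.32 -1.2 ]
```

View pics/w26.png

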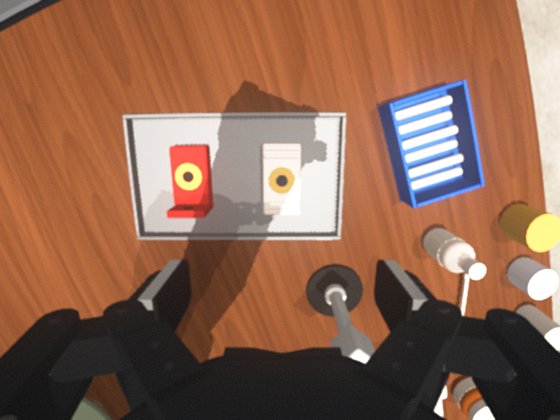

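View pics/side26.png

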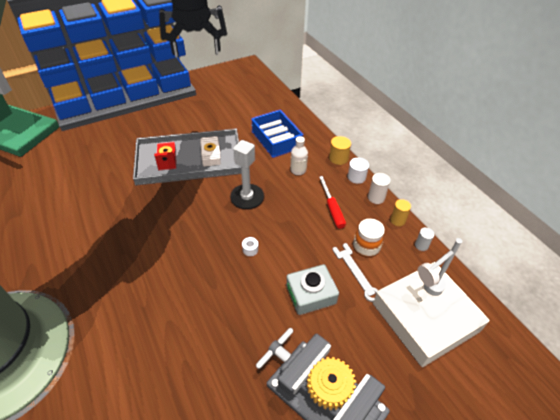

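```bash
python3 -m inch '[{"dx":-20,"dy":8,"dz":0,"rx":0,"ry":0,"rz":0,"hand":-1},{"dx":-40,"dy":15,"dz":0,"rx":0,"ry":0,"rz":0,"hand":-1},{"dx":-46,"dy":17,"dz":0,"rx":0,"ry":0,"rz":0,"hand":-1},{"dx":-46,"dy":17,"dz":0,"rx":0,"ry":0,"rz":0,"hand":-1},{"dx":-46,"dy":17,"dz":0,"rx":0,"ry":0,"rz":0,"hand":-1},{"dx":-46,"dy":17,"dz":0,"rx":0,"ry":0,"rz":0,"hand":-1},{"dx":-46,"dy":17,"dz":0,"rx":0,"ry":0,"rz":0,"hand":0},{"dx":-46,"dy":17,"dz":0,"rx":0,"ry":0,"rz":0,"hand":1},{"dx":-46,"dy":17,"dz":0,"rx":0,"ry":0,"rz":0,"hand":1},{"dx":-46,"dy":17,"dz":0,"rx":0,"ry":0,"rz":0,"hand":1}]'; python3 -m inch '[{"dx":-40,"dy":15,"dz":10,"rx":0,"ry":0,"rz":0,"hand":1},{"dx":-26,"dy":12,"dz":20,"rx":0,"ry":0,"rz":0,"hand":1},{"dx":0,"dy":0,"dz":10,"rx":0,"ry":0,"rz":0,"hand":1},{"dx":0,"dy":0,"dz":0,"rx":0,"ry":0,"rz":0,"hand":1},{"dx":0,"dy":0,"dz":0,"rx":0,"ry":0,"rz":0,"hand":1}]'
python3 - <<'E'
from parts import *
cc,im,d=snap("wrist","w27.png"); P=cloud(cc,d)
a=bot.tip_of("wrist","button_top"); print([(k["score"],at_z(cc,[k["centre"]],.06),k["centre"]) for k in a[:2]])
r=bot.trace("wrist","button")
for k in r[:1]:
    m=k["region"]&(d>0); q=P[m]; print(k["box"],np.percentile(q,[2,50,98],axis=0)); 
    b=k["box"]; print(at_z(cc,[[(b[1]+b[3])/2,(b[0]+b[2])/2]],.066))
s=P[(d>0)&(np.hypot(P[...,0]-.615,P[...,1]+.171)<.012)]; print("z",np.percentile(s[:,2],[5,50,95]))
k=P[(d>0)&(P[...,2]>.04)&(P[...,2]<.05)&(np.hypot(P[...,0]-.616,P[...,1]+.17)<.07)]; print(cv2.minAreaRect(k[:,:2].astype(np.float32)*1000))
E
python3 go.py 0.615 -0.171 0.1 1.251
```

```text
clock: 47.55
position: [0.6109, -0.1009, 0.2975]
tool_rot: [-3.14, 0.0, 1.252]
force: [1.9, -0.2, 0.0]
grip_width: 0.0278
clock: 48.05
position: [0.6164, -0.1687, 0.2582]
tool_rot: [-3.141, -0.001, 1.253]
force: [0.3, 0.3, 0.2]
grip_width: 0.0002
[(0.88, array([[ 0.6159, -0.1743,  0.06  ]]), [193.9, 283.8])]
[267.6, 177.0, 294.9, 207.2] [[ 0.5999 -0.1857  0.0588]
 [ 0.6145 -0.1698  0.0665]
 [ 0.6292 -0.1549  0.0682]]
[[ 0.6142 -0.1703  0.066 ]]
z [0.0663 0.2989 0.3325]
((614.1717529296875, -170.60902404785156), (80.07357025146484, 89.93145751953125), 80.31964874267578)
t 48.2 pos [ 0.6168 -0.1689  0.259 ] rot [ 3.1406 -0.0003  1.2532] F [-0.0484 -1.0887  0.0544] w -0.0001
dxyz mm [ -2.6  -1.2 159. ] rv [ 0.001 -0.     0.002] q [ 0.52  0.56 -0.54  1.51  0.31  1.15 -0.39]
```

View pics/w27.png

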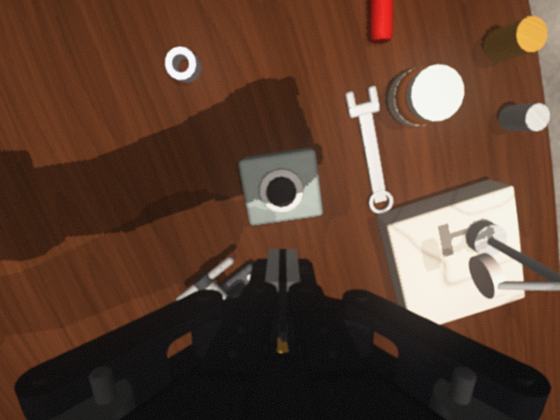

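```bash
python3 -m inch '[{"dx":-2,"dy":-1.7,"dz":20,"rx":0,"ry":0,"rz":0,"hand":1},{"dx":0,"dy":0,"dz":45,"rx":0,"ry":0,"rz":0,"hand":1},{"dx":0,"dy":0,"dz":45,"rx":0,"ry":0,"rz":0,"hand":1},{"dx":0,"dy":0,"dz":40,"rx":0,"ry":0,"rz":0,"hand":1},{"dx":0,"dy":0,"dz":20,"rx":0,"ry":0,"rz":0,"hand":1},{"dx":0,"dy":0,"dz":10,"rx":0,"ry":0,"rz":0,"hand":1},{"dx":0,"dy":0,"dz":0,"rx":0,"ry":0,"rz":0,"hand":1},{"dx":0,"dy":0,"dz":0,"rx":0,"ry":0,"rz":0,"hand":1}]'; python3 go.py 0.6145 -0.1703 0.067 1.251
```

```text
clock: 49.0
position: [0.6149, -0.1712, 0.0796]
tool_rot: [3.14, -0.0, 1.252]
force: [-0.3, -0.3, -0.0]
grip_width: 0.0001
t 49.0 pos [ 0.6149 -0.1712  0.0796] rot [ 3.1399 -0.0002  1.2521] F [-0.3038 -0.2881 -0.0493] w 0.0001
dxyz mm [ 0.7 -0.7 12.6] rv [ 0.002 -0.     0.001] q [ 0.48  0.76 -0.47  1.66  0.43  0.83 -0.49]
```

```bash
python3 -m inch '[{"dx":0,"dy":0,"dz":6,"rx":0,"ry":0,"rz":0,"hand":1},{"dx":0,"dy":0,"dz":5,"rx":0,"ry":0,"rz":0,"hand":1},{"dx":0,"dy":0,"dz":2,"rx":0,"ry":0,"rz":0,"hand":1},{"dx":0,"dy":0,"dz":1,"rx":0,"ry":0,"rz":0,"hand":1},{"dx":0,"dy":0,"dz":0,"rx":0,"ry":0,"rz":0,"hand":1}]';python3 -m inch '[{"dx":0,"dy":0,"dz":1,"rx":0,"ry":0,"rz":0,"hand":1},{"dx":0,"dy":0,"dz":1,"rx":0,"ry":0,"rz":0,"hand":1}]';python3 -m inch '[{"dx":0,"dy":0,"dz":1,"rx":0,"ry":0,"rz":0,"hand":1},{"dx":0,"dy":0,"dz":0,"rx":0,"ry":0,"rz":0,"hand":1}]'
```

```text
clock: 49.5
position: [0.6143, -0.1715, 0.0643]
tool_rot: [3.141, 0.0, 1.252]
force: [-1.1, -0.1, 3.5]
grip_width: 0.0
clock: 49.7
position: [0.6143, -0.1715, 0.0624]
tool_rot: [3.141, 0.0, 1.252]
force: [-0.8, -1.5, 5.1]
grip_width: -0.0002
clock: 49.9
position: [0.6143, -0.1714, 0.0612]
tool_rot: [3.141, 0.0, 1.252]
force: [0.3, -1.6, 4.4]
grip_width: 0.0001
```

```bash
python3 -m inch '[{"dx":0,"dy":0,"dz":1,"rx":0,"ry":0,"rz":0,"hand":1},{"dx":0,"dy":0,"dz":0,"rx":0,"ry":0,"rz":0,"hand":1}]';python3 -m inch '[{"dx":0,"dy":0,"dz":0.6,"rx":0,"ry":0,"rz":0,"hand":1},{"dx":0,"dy":0,"dz":0,"rx":0,"ry":0,"rz":0,"hand":1}]'
```

```text
clock: 50.1
position: [0.6143, -0.1715, 0.0609]
tool_rot: [3.141, 0.0, 1.252]
force: [-2.7, -1.3, 14.1]
grip_width: -0.0001
clock: 50.3
position: [0.6144, -0.1715, 0.0608]
tool_rot: [3.141, 0.0, 1.252]
force: [-5.2, -1.0, 22.3]
grip_width: -0.0004
```

Button at its hard stop (TCP 0.0608, force jumped). Rise and do the last check.

```bash
python3 -m inch '[{"dx":0,"dy":0,"dz":-6,"rx":0,"ry":0,"rz":0,"hand":1},{"dx":0,"dy":0,"dz":-20,"rx":0,"ry":0,"rz":0,"hand":1},{"dx":0,"dy":0,"dz":-40,"rx":0,"ry":0,"rz":0,"hand":1},{"dx":0,"dy":0,"dz":-45,"rx":0,"ry":0,"rz":0,"hand":1},{"dx":0,"dy":0,"dz":-45,"rx":0,"ry":0,"rz":0,"hand":1},{"dx":0,"dy":0,"dz":-40,"rx":0,"ry":0,"rz":0,"hand":1},{"dx":0,"dy":0,"dz":0,"rx":0,"ry":0,"rz":0,"hand":1},{"dx":0,"dy":0,"dz":0,"rx":0,"ry":0,"rz":0,"hand":1},{"dx":0,"dy":0,"dz":0,"rx":0,"ry":0,"rz":0,"hand":1}]'
python3 - <<'E'
from parts import *
cc,im,d=snap("wrist","w28.png"); P=cloud(cc,d)
s=P[(d>0)&(np.hypot(P[...,0]-.615,P[...,1]+.171)<.012)&(P[...,2]<.1)]; print("button z",np.percentile(s[:,2],[5,50,95]))
for n in("top","side"):
    cc,im,d=snap(n,n+"28.png"); P=cloud(cc,d)
    print(n,"bracket",flange(P,d,.478,.40,.0325,.045,.02),"\n liner",flange(P,d,.595,.358,.0355,.045,.02),"\n drift",body(P,d,.616,.159,.165,.19,.04),"\n gear",flange(P,d,.526,-.371,.101,.135,.019))
    for b in("spacer","wrench","jar","driver","flask"):
        r=bot.tip_of(n,b)
        if r: print(b,round(r[0]["score"],2),at_z(cc,[r[0]["centre"]],0)[0])
E
```

```text
clock: 51.2
position: [0.6135, -0.1712, 0.2544]
tool_rot: [-3.14, 0.0, 1.252]
force: [0.3, -0.1, -0.9]
grip_width: -0.0003
button z [0.0657 0.0667 0.0678]
top bracket (90, array([0.4784, 0.4003]), np.float64(0.035083209556675654), array([0.0332, 0.0348]), array([478.0446, 399.4828,  19.6259])) 
 liner (90, array([0.5953, 0.3587]), np.float64(0.038188372104440704), array([0.0331, 0.0328]), array([594.6933, 358.2675,  19.1966])) 
 drift (202, ((617.6486206054688, 159.31036376953125), (37.68376159667969, 38.147090911865234), 31.76766586303711)) 
 gear (35, array([ 0.5249, -0.3817]), np.float64(0.1043272320928037), array([0.0268, 0.0135]), array([ 524.91  , -377.194 ,   15.5871]))
spacer 0.43 [ 0.5534 -0.0025  0.    ]
wrench 0.72 [ 0.7311 -0.1696  0.    ]
jar 0.91 [ 0.804  -0.1175  0.    ]
driver 0.74 [0.6049 0.1588 0.    ]
flask 0.46 [0.7862 0.1968 0.    ]
side bracket (58, array([0.4773, 0.4027]), np.float64(0.0345369962156199), array([0.0329, 0.0259]), array([477.5615, 401.3038,  18.7754])) 
 liner (60, array([0.5942, 0.3557]), np.float64(0.03703749800401723), array([0.0299, 0.0298]), array([594.2415, 355.009 ,  17.2956])) 
 drift (195, ((615.3272094726562, 156.48153686523438), (37.20372009277344, 36.46303176879883), 33.31364059448242)) 
 gear (373, array([ 0.5252, -0.3717]), np.float64(0.10424138619336265), array([0.0329, 0.0318]), array([ 525.8577, -371.1615,   18.7991]))
spacer 0.53 [ 0.5545 -0.0008  0.    ]
wrench 0.76 [ 0.7355 -0.1734  0.    ]
jar 0.9 [ 0.8043 -0.1185  0.    ]
driver 0.52 [0.8009 0.036  0.    ]
flask 0.95 [0.8006 0.1994 0.    ]
```

View pics/side28.png

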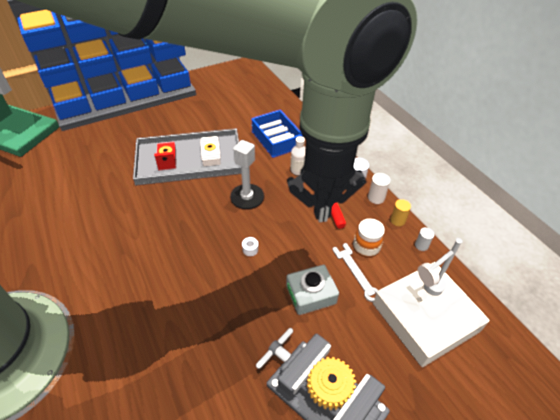

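View pics/top28.png

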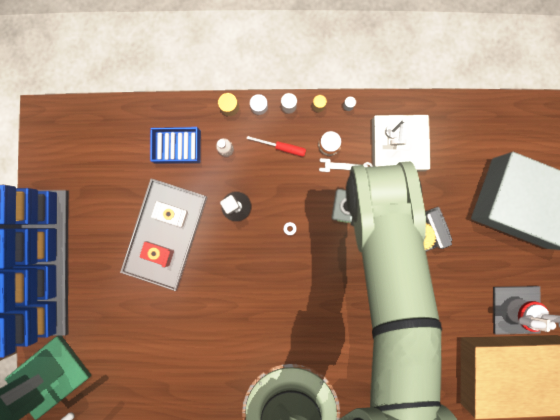

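The pictures show both parts flat in the tray, the drift (245,155–205 in the side view) upright on its pad, and the bystanders in their places. The top-view "driver" hit is a misdetection of the drift, because the screwdriver still shows at (275,146).

```bash
python3 -c "
from workcell import bot
print(bot.job_done())"
```

```text
the job is handed in; nothing more can be done
None
```

The job is done and handed in at about 51 s of the 210 s allowed; the interface reports no verdict. There was no rod eye on the bench, so I pressed the bushings in the gear, liner and bracket home with the drift. I then stood the drift back on its pad, laid the liner and bracket flat in the tray, and pressed and released the button.

- **Bushings:** Each press ended at the expected shoulder height. The tool read 15 to 21 N there, which with the drift's own weight is at most about 27 N on a part, against the 50 N limit. The flange tops measured 0.104 m (gear), 0.0317 m (liner) and 0.0297 m (bracket), which is home to well under 1 mm.
- **Drift:** It was never released except on its pad. In the last pictures it stands upright within a few mm of the pad centre.
- **Tray:** The flange heights there, about 0.0367 m for the liner and 0.0346 m for the bracket, match parts lying on the floor with the bushings home.
- **Button:** It reached its hard stop at a tool height of 0.0608 m, with the force up to 22 N, and came back up to 0.0667 m.
- **Bystanders:** All were where they started, and neither loose part appeared to have been knocked aside during the run.

Two readings disagreed:
- **Screwdriver:** The network's last top-view hit for it fell on the drift; the screwdriver itself shows in its old place.
- **Gear:** The last top view was partly blocked by the arm and put its centre about 1 cm off. The side view agreed with the earlier measurements.

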